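# Lay out a double-pass absorption line on an optical rail

## Task

Lay out the double-pass absorption line on the optical rail. First stand the black beam block in the raised tray at the far end of the rail, across the beam, so that no stray light can get out; then work outward from the laser along the beam: the iris in the saddle just before the glass cell (on its laser side), next the lens in the saddle just behind the cell, and last the mirror in the saddle just behind the lens, with its face looking back at the laser. Everything stands upright and flat inside its rim, square to the beam and let go; do not knock the glass cell, and leave the bare post holder and the dropper bottle where they stand.

Things in the scene. Friction and masses are not known exactly. Their poses are not given: they have to be found in the camera images.
- beam_block: Loose black beam block, 0.12 kg: upright plate 6 mm thick (x -3 to 3), 60 wide (y -30 to 30), 60 high, on a base 40 (x) by 60 (y), 6 thick; yellow label on the plate. Origin: middle of its underside, z up; x is square to the plate. Can be gripped across the 60 mm width. Either face may look at the laser.
- iris_post: Loose iris on a black post holder, 124 mm high, 0.28 kg: black disc 40 mm across with a small hole (x 4 to 12, y -20 to 20, centre z = 89 mm), thin lever upright above it (x = 2, z 108 to 124). Grip across the disc along its y at centre height. Either way round will do. Round foot 33 mm wide, centred at x = 7.5 mm; screw low at x -24. Origin: middle of underside, z up.
- lens_post: Loose lens in a black ring on a black post holder, 112 mm high, 0.28 kg: ring 38 mm across (x 2 to 13, y -19 to 19, centre z = 93 mm). Grip across the ring along its y at centre height. Either way round will do. Round foot 33 mm wide, centred at x = 7.5 mm; screw low at x -24. Origin: middle of underside, z up.
- mirror_post: Loose mirror in a square black mount on a black post holder, 114 mm high, 0.28 kg: mount 44 mm wide (x -8 to 11, y -22 to 22, z 70 to 114), two adjusting knobs behind it (to x = 24). The mirror's face looks along its own -x. Grip across the mount along its y. Round foot 33 mm wide, centred at x = 7.5 mm; screw low at x -24. Origin: middle of underside, z up.
- cell: Fixed clear glass cell lying along the beam: brass end rings, 48 mm long, 29 across, blue stopper (top z = 141 mm), on a black post in its own saddle, the second, third or fourth from the laser. x: beam direction, away from the laser; y across the rail; z up. Origin on the table plane under the saddle's middle. Next saddles' centres: x = -70, +70, +140 mm, y = 0.
- rail: Fixed aluminium optical rail with six black saddles in one row, 70 mm apart (one bears the cell), all in line with laser and tray. Each saddle: flat floor 20 mm above the table, aluminium rim 5 mm high round a 45 mm bore, so a 33 mm foot has 6 mm to spare all round. Origin on the table plane near the rail's middle, x along the beam, away from the laser. Beam at z = 110 mm.
- end_tray: Fixed raised black tray on a pillar at the far end of the rail: inside 56 (x, along the beam) by 76 mm (y, across), flat floor 80 mm above the table, rim 5 mm high, 4 thick. Origin on the table plane under its middle, x along the beam away from the laser. The block's base fits with 8 mm to spare all round, its 60 mm side across the beam.
- laser: Fixed laser head at the start of the rail: aluminium tube 38 mm across, 108 long, in two black clamps, top at z = 137 mm. Origin on the table plane under its middle; x is the direction of the beam (red aperture at x = 57, z = 110 mm).
- post_holder_bare: Bystander, loose: bare black post holder 48 x 33 x 60 mm, origin in the middle of its underside. Leave it.
- ipa_dropper: Bystander, loose: white dropper bottle with black top, 41 x 40 x 125 mm, origin in the middle of its underside. Leave it.
Things that resemble listed ones, but are neither listed nor needed, are in the scene too. Leave any green or red look-alike of the iris_post alone.

How it is judged:
On the way, in this order (a step that is already met when the one before it is completed fails the run):
1. the beam block stands in the end tray, across the beam (x of beam_block in the frame of end_tray between -0.012 and 0.012 m and y of beam_block in the frame of end_tray between -0.012 and 0.012 m and z of beam_block in the frame of end_tray between 0.076 and 0.0825 m and angle between beam_block's own z axis and vertical below 0.06 rad and angle between the x axis of beam_block and the x axis of end_tray, either way round below 0.3 rad), for 0.2 s.
2. the iris stands in the saddle just before the cell (x of iris_post in the frame of cell between -0.086 and -0.054 m and y of iris_post in the frame of cell between -0.012 and 0.012 m and z of iris_post in the frame of cell between 0.016 and 0.0225 m and angle between iris_post's own z axis and vertical below 0.06 rad and angle between the x axis of iris_post and the x axis of cell, either way round below 0.22 rad), for 0.2 s.
3. the lens stands in the saddle just behind the cell (x of lens_post in the frame of cell between 0.054 and 0.086 m and y of lens_post in the frame of cell between -0.012 and 0.012 m and z of lens_post in the frame of cell between 0.016 and 0.0225 m and angle between lens_post's own z axis and vertical below 0.06 rad and angle between the x axis of lens_post and the x axis of cell, either way round below 0.22 rad), for 0.2 s.
4. the mirror stands in the saddle just behind the lens, facing the laser (x of mirror_post in the frame of cell between 0.124 and 0.156 m and y of mirror_post in the frame of cell between -0.012 and 0.012 m and z of mirror_post in the frame of cell between 0.016 and 0.0225 m and angle between mirror_post's own z axis and vertical below 0.06 rad and angle between the x axis of mirror_post and the x axis of cell, either way round below 0.22 rad and x of laser in the frame of mirror_post below 0 m), for 0.2 s.
At the end, for the whole second after the job is handed in: Beam block flat in the end tray (12 mm, 0.3 rad). Iris, lens, mirror flat on the saddle floors at -70, +70, +140 mm from the cell along the beam (origins within 16 mm along, 12 mm across; upright 0.06 rad, square 0.22 rad), mirror face to the laser. All four at rest (all of step 1 and all of step 2 and all of step 3 and all of step 4 and linear speed of each of beam_block, iris_post, lens_post, mirror_post below 0.02 m/s); the robot touches nothing.
It fails at once if the glass cell is knocked (more than 15 N) (contact force between anything else and cell above 15 N).
It fails at once if the bare post holder is shifted by more than 25 mm (distance of post_holder_bare from where it was at the start of the episode above 0.025 m).
It fails at once if the dropper bottle is shifted by more than 25 mm (distance of ipa_dropper from where it was at the start of the episode above 0.025 m).
It also fails if it takes over 106 s, if anything falls off the work surface, if the arm or the gripper's body presses on something with over 40 N, if the wrist force passes 120 N, or if a joint passes its speed limit or range.

## Robot

A 6-joint arm with a two-finger parallel gripper is mounted at the origin on a cart in front of the work surface, level with it; the furniture and walls round the work are solid. World frame = base frame: x ahead of the robot, y to its left, z up, the work surface at z = 0. Lengths are in m, angles in rad, forces in N, time in s.
With the tool pointing down it reaches from about 0.275 to 0.75 m from the base axis. Payload 10.2 kg.
Tool frame: the origin (TCP) lies at the very end of the fingers, on their centre line; the grasp point (between the pads) lies 19 mm behind it (robot.pinch_z is the distance from the TCP to the grasp point, in m); z points along the fingers, y is the line along which they close (so a half turn about z gives the same grasp; the last joint's range is limited). The gripper opens to 85 mm and grips with 20 to 120 N. Pads are 22 mm wide; open, the fingers measure 114 mm over their backs; the gripper's body (76 mm by 85 mm) begins 54 mm behind the grasp point. The pads swing forward as they close: fully open they stand 13 mm farther back than shut.
Start: joints at [1.071, 0.313, 1.498, -0, 1.331, -0.223], TCP at [0.143, 0.505, 0.231] pointing down, gripper open.
Joint ranges: [-2.94, 2.94], [-0.97, 2.17], [0.19, 2.56], [-1.23, 4.37], [0.02, 3.11], [-2.88, 2.88]. Speed limits (rad/s): [2.39, 2.39, 3.01, 3.14, 3.14, 3.14].

## Interface

Orientations are given as a unit quaternion [w, x, y, z].
In Python, from plant import robot gives the robot as it stands.
- The arm moves only by the tool move_arm, never from a script. Its argument "plan" is a list of rows, each a list of 3 entries, a list of its own where there are three numbers: the turn, a rotation vector about the tool's x, y, z in degrees, then the shift along the tool's x, y, z in mm, then the closure, from 0 (fully open) to 1 (shut). In form: [[[rx, ry, rz], [x, y, z], grip], ...]. A call has exactly 5 rows; each row is the pose to reach, as a shift and turn from the pose commanded when the call began, along the tool's axes at that moment; what a row does not reach only later rows make up. A row lasts 1/12 s, in which the tool goes at most 41.7 mm and 7.16 degrees, less where a joint would pass 70% of its speed; a pose out of reach is approached as far as the arm can. A call with a gripper value outside its range is refused whole. The fingers move at their own pace and stop on an object; the grip force is fixed at half the most. Time passes only in rows, so rows that repeat a pose let the fingers close, or fill a call up. It gives the time, the measured TCP pose, the force, the opening and the grip force at its end, in the units of the state.
- robot.get_state(): the state, without advancing time (a new reading comes with each control period).
- robot.capture(name): name is "side" or "top"; returns the picture (480x640x3 uint8, red, green, blue); there is no depth.
- robot.camera_model(name): a dict with "fx", "fy", "cx", "cy" (pixels), "dist" ([k1, k2, p1, p2, k3] as OpenCV has them; the pictures are not rectified), "camera_from_world" (4x4, takes a point from world to camera coordinates). Camera axes: x right, y up, looking along -z (the intrinsics and any distortion apply to the point x, -y, -z); pixel columns grow to the right and rows downward; lengths in m; the calibration is good to about 2 mm. A picture is of the moment at which its call begins. camera_model takes no time and is no camera call.
- robot.hand_in(): hands the job in; it is judged then, once.
Trained networks look in the newest picture that a camera, given by its name, has taken for a name from the list of things; names that differ only in an ending like _2 or _b are one class to them, and where a whole thing is asked for, a point or a joint stands for the part that bears it (a point fixed in the world has none). Each returns a list of dicts, best first, with "confidence" (0 to 1); they miss things now and then, are a little off and sometimes report something else, mostly with a low value. They report only what shows in the picture. A call takes as long as a camera call. They do not tell look-alikes from the thing itself.
- robot.find_in(camera, name): "extent" ([left, top, right, bottom] in pixels, round what is visible of it).
The state is a dict: "time_s": time; "joint_pos": joint angles; "qvel": joint speeds; "tau": joint torques, N m; "tool_pos": TCP position; "tool_rot": TCP orientation; "ft_force": force on the tool from outside, world axes, zero at the start; "ft_torque": the same for the moment, N m; "grip_width": finger opening in m; "grasp_force": force on a finger pad.
Only numpy, scipy, OpenCV 4.12 (cv2) and the standard library are available. Lean on these libraries where they do the work, as an engineer would, in place of code of your own. Each camera call takes 0.05 s, during which the arm holds its last target. There are 200 camera calls.

## Working session

There is one attempt and no reset: what is moved stays moved. The work goes in short steps, Python scripts to look and compute and a tool call to move; the robot and the scene stay as the last step left them, time stands still between calls to the robot, and variables do not carry over. Pictures are saved under pics/ and viewed, at most 14 in all, crops included, and the job is handed in when it is done.

Besides the shell and the picture viewer there is one more tool, called after "Emit:" as name(argument=value, ...) on one line, values as JSON. move_arm: Moves the arm, as the interface text tells. Its arguments: {"type":"object","properties":{"plan":{"type":"array","items":{"type":"array"}}},"required":["plan"]}

```bash
mkdir -p pics; ls; cat > h.py <<'E'
import numpy as np,cv2
from plant import robot
def save(cam,name):
    im=robot.capture(cam); cv2.imwrite('pics/'+name,im[...,::-1].copy()); return im
def ray(cam,uv):
    m=robot.camera_model(cam);K=np.array([[m['fx'],0,m['cx']],[0,m['fy'],m['cy']],[0,0,1.]])
    p=cv2.undistortPoints(np.array(uv,float).reshape(-1,1,2),K,np.array(m['dist'],float)).reshape(-1,2)
    T=np.linalg.inv(np.array(m['camera_from_world']))
    d=np.c_[p[:,0],-p[:,1],-np.ones(len(p))]@T[:3,:3].T
    return T[:3,3],d
def atz(cam,uv,z):
    o,d=ray(cam,uv); z=np.broadcast_to(z,len(d)); return o+d*((z-o[2])/d[:,2])[:,None]
def proj(cam,P):
    m=robot.camera_model(cam);T=np.array(m['camera_from_world']);P=np.atleast_2d(P)
    c=P@T[:3,:3].T+T[:3,3];c=c*[1,-1,-1]
    K=np.array([[m['fx'],0,m['cx']],[0,m['fy'],m['cy']],[0,0,1.]])
    return cv2.projectPoints(c,np.zeros(3),np.zeros(3),K,np.array(m['dist'],float))[0].reshape(-1,2)
E
python3 - <<'E'
from h import *
for c in('top','side'):
    save(c,c+'0.png'); m=robot.camera_model(c); print(c,np.linalg.inv(np.array(m['camera_from_world']))[:3].round(3).tolist(),m['fx'])
    for n in['beam_block','iris_post','lens_post','mirror_post','cell','rail','end_tray','laser','post_holder_bare','ipa_dropper']:
        print(n,[(np.round(d['extent']).astype(int).tolist(),round(d['confidence'],2)) for d in robot.find_in(c,n)][:4])
print(robot.get_state())
E
```

```text
pics
top [[-0.006, 0.998, -0.066, 0.452], [-1.0, -0.005, 0.008, -0.011], [0.008, 0.067, 0.998, 1.283]] 496.6172918211201
beam_block []
iris_post [([441, 244, 458, 260], 0.76), ([444, 206, 472, 224], 0.74), ([314, 272, 330, 285], 0.61)]
lens_post [([405, 261, 428, 276], 0.54)]
mirror_post [([178, 268, 201, 290], 0.69)]
cell [([275, 198, 301, 226], 0.91)]
rail [([176, 197, 387, 226], 0.72)]
end_tray [([388, 194, 416, 232], 0.84)]
laser [([158, 189, 216, 225], 0.78)]
post_holder_bare [([364, 264, 380, 274], 0.58)]
ipa_dropper [([220, 266, 242, 284], 0.64)]
side [[0.976, -0.191, 0.108, 0.655], [0.22, 0.846, -0.486, -0.638], [0.001, 0.498, 0.867, 1.128]] 547.9202651695462
beam_block [([284, 174, 305, 196], 0.76)]
iris_post [([306, 368, 331, 394], 0.92), ([272, 202, 290, 236], 0.85), ([270, 339, 291, 370], 0.82)]
lens_post [([254, 299, 280, 330], 0.65)]
mirror_post [([311, 86, 329, 127], 0.82), ([284, 175, 308, 196], 0.26)]
cell [([347, 171, 382, 219], 0.64)]
rail [([315, 144, 390, 336], 0.86)]
end_tray [([314, 286, 360, 333], 0.72)]
laser [([369, 83, 403, 152], 0.7)]
post_holder_bare [([274, 260, 287, 282], 0.67)]
ipa_dropper []
{'time_s': 1.1, 'joint_pos': array([ 1.07059906e+00,  3.12921657e-01,  1.49771050e+00,  1.16331955e-05,
        1.33100207e+00, -2.23420224e-01]), 'qvel': array([-0.0001654 ,  0.000983  , -0.00020546, -0.00044138,  0.00121309,
        0.00088269]), 'tau': array([ 1.94681183e-03, -4.12180710e+01, -2.59895790e+01, -6.90463844e-05,
        5.07907534e-04,  9.45613550e-06]), 'tool_pos': array([0.14348018, 0.50501605, 0.23127913]), 'tool_rot': array([-1.26418009e-05,  1.37948592e-01,  9.90439390e-01, -1.74400959e-05]), 'ft_force': array([-0.05658927,  1.04341074,  0.38433572]), 'ft_torque': array([0.0028755 , 0.0278721 , 0.03383089]), 'grasp_force': 0.0, 'grip_width': 0.08529522507521747}
```

View pics/top0.png

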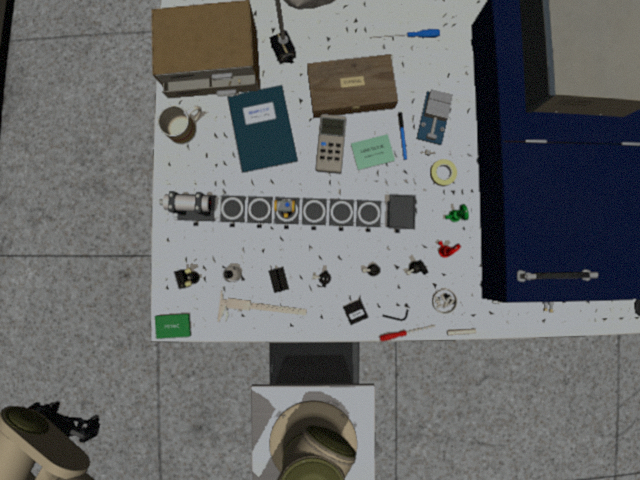

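View pics/side0.png

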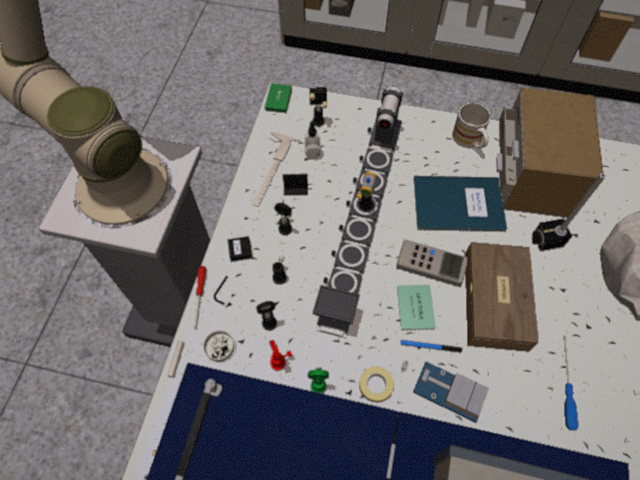

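The top view shows the laser at (188,203), six saddles from 232 to 369 with the cell on the third (286,208), and the tray at (401,211). The loose row is near v≈270: mirror (187,277), dropper (232,272), block candidate (278,279), iris (322,277), bare holder (371,269), lens (417,267). There are two black-box candidates, (278,279) and (356,310), and the red and green look-alikes are at (448,248) and (457,213). I'll confirm with enlarged crops.

```bash
python3 - <<'E'
import cv2,numpy as np
t=cv2.imread('pics/top0.png');s=cv2.imread('pics/side0.png')
a=cv2.resize(t[240:330,165:445],(800,257),interpolation=cv2.INTER_CUBIC)
b=cv2.resize(s[80:200,265:405],(393,337),interpolation=cv2.INTER_CUBIC);c=cv2.resize(s[195:345,220:365],(393,337),interpolation=cv2.INTER_CUBIC)
o=np.vstack([a,np.hstack([b,c,np.zeros((337,14,3),np.uint8)])])
cv2.imwrite('pics/crop1.png',np.clip(o.astype(float)*1.6+15,0,255).astype(np.uint8))
a=cv2.resize(t[180:240,150:430],(800,171),interpolation=cv2.INTER_CUBIC)
d=np.hstack([cv2.resize(t[255:300,165:215],(400,360),interpolation=cv2.INTER_CUBIC),cv2.resize(t[255:300,395:445],(400,360),interpolation=cv2.INTER_CUBIC)])
o=np.vstack([a,d]);cv2.imwrite('pics/crop2.png',np.clip(o.astype(float)*1.6+15,0,255).astype(np.uint8))
E
```

```text
(no output)
```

View pics/crop1.png

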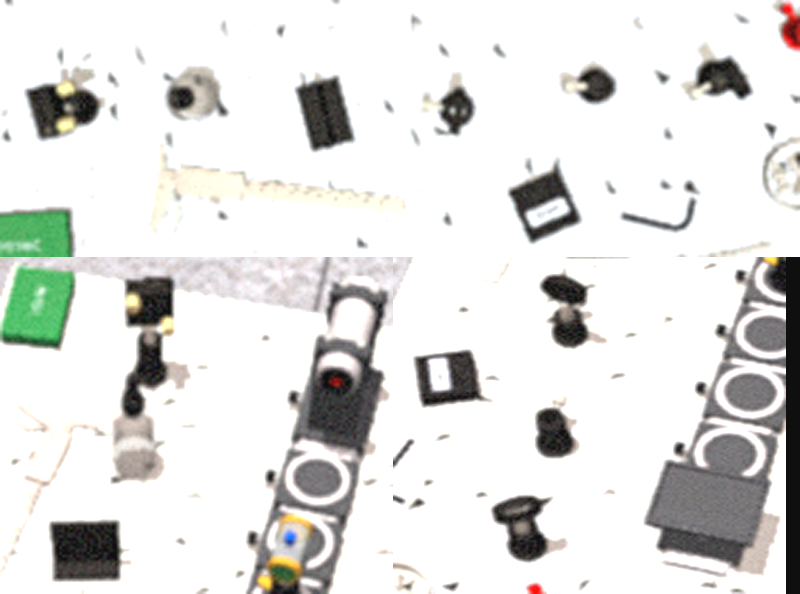

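View pics/crop2.png

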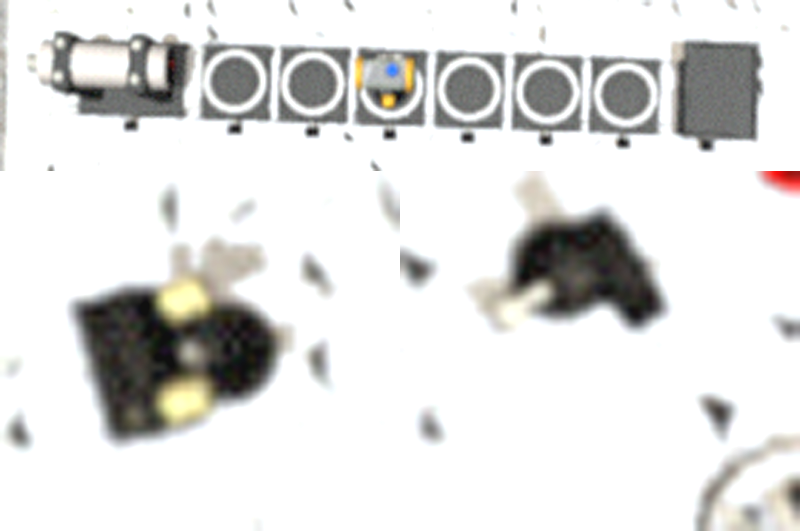

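The crops confirm the block at (278,279): three stripes, a thin plate upright on its base. The flat box at (356,310) with a white label is something else. The only black iris, a disc with a lever, is at (322,277). The lens ring is at (417,267). The mirror at (187,277) has yellow knobs on its right, so its face already looks toward the laser side. The cell is in the third saddle.

```bash
cat > fit.py <<'E'
from h import *
from scipy.optimize import differential_evolution
def box(x0,x1,y0,y1,z0,z1): return np.array([[x,y,z] for x in(x0,x1) for y in(y0,y1) for z in(z0,z1)])/1e3
A=np.linspace(0,2*np.pi,24,endpoint=False)
def vc(cx,r,z0,z1): return np.vstack([np.c_[cx+r*np.cos(A),r*np.sin(A),0*A+z] for z in(z0,z1)])/1e3
def hc(x0,x1,r,zc): return np.vstack([np.c_[0*A+x,r*np.cos(A),zc+r*np.sin(A)] for x in(x0,x1)])/1e3
foot=[vc(7.5,16.5,0,8),vc(7.5,12.5,0,58)]
M={'beam_block':[box(-20,20,-30,30,0,6),box(-3,3,-30,30,0,60)],
'iris_post':foot+[hc(4,12,20,89),vc(7.5,4,58,80)],
'lens_post':foot+[hc(2,13,19,93),vc(7.5,4,58,80)],
'mirror_post':foot+[box(-8,11,-22,22,70,114),vc(7.5,4,58,80)]}
S=6
def R(a): c,s=np.cos(a),np.sin(a); return np.array([[c,-s,0],[s,c,0],[0,0,1]])
def sil(cam,parts,p,win,z=0):
    u0,v0,u1,v1=win; m=np.zeros(((v1-v0)*S,(u1-u0)*S),np.uint8)
    for P in parts:
        q=proj(cam,P@R(p[2]).T+[p[0],p[1],z]); q=(q-[u0,v0]+.5)*S
        cv2.fillConvexPoly(m,cv2.convexHull(np.round(q).astype(np.int32)),1)
    return cv2.resize(m.astype(np.float32),(u1-u0,v1-v0),interpolation=cv2.INTER_AREA)
def fit(name,ims,wins,x0,dyaw=np.pi,r=.03,z=0,yaw0=0,cams=('top','side')):
    T={}
    for c in cams:
        u0,v0,u1,v1=wins[c]; w=ims[c][v0:v1,u0:u1].astype(float)
        g=w.max(2); bg=np.percentile(g,70); T[c]=np.clip((bg*.75-g)/(bg*.75-25),0,1)
        T[c]=np.clip((w.max(2)<bg*.42)*1.0,0,1)
    def cost(p,cs=cams): return sum(np.abs(sil(c,M[name],p,wins[c],z)-T[c]).sum() for c in cs)
    out=[]
    for cs in [cams]+([(c,) for c in cams] if len(cams)>1 else []):
        s=differential_evolution(cost,[(x0[0]-r,x0[0]+r),(x0[1]-r,x0[1]+r),(yaw0-dyaw,yaw0+dyaw)],args=(cs,),maxiter=60,popsize=12,seed=1,tol=1e-4)
        out.append((cs,s.x.round(4).tolist(),round(s.fun,1),round(sum(T[c].sum() for c in cs))))
    return out
E
python3 - <<'E'
from fit import *
ims={c:cv2.imread(f'pics/{c}0.png') for c in('top','side')}
W={'beam_block':((262,262,296,298),(278,168,312,200),0),'iris_post':((308,262,338,294),(268,198,298,240),0),'lens_post':((400,252,436,282),(250,294,284,334),0),'mirror_post':((168,258,206,298),(305,84,332,132),-np.pi/2)}
for n,(t,s,y) in W.items():
    x0=atz('top',[[(t[0]+t[2])/2,(t[1]+t[3])/2]],.04)[0]
    for o in fit(n,ims,{'top':t,'side':s},x0,dyaw=np.pi if n!='beam_block' else np.pi/2,yaw0=y): print(n,o)
# rail rings
for c,cs in(('top',[(232,209),(259.5,209.5),(314,212),(341,212.5),(369,213.5)]),('side',[(378,159),(357,230),(350,256),(344,281)])):
    g=ims[c].min(2).astype(float)
    P=[]
    for u,v in cs:
        r=15
        w=g[int(v)-r:int(v)+r+1,int(u)-r:int(u)+r+1]
        yy,xx=np.mgrid[-r:r+1,-r:r+1]; m=(w>.6*g.max())&(np.hypot(xx,yy)<(13 if c=='top' else 14))
        pts=np.c_[xx[m]+int(u),yy[m]+int(v)].astype(np.float32)
        e=cv2.fitEllipse(pts); P.append(e[0]); print(c,(u,v),np.round(e[0],1),np.round(e[1],1),len(pts))
    print(atz(c,P,.025).round(4).tolist())
E
```

```text
Traceback (most recent call last):
  File "fit.py", line 29, in fit
    s=differential_evolution(cost,[(x0[0]-r,x0[0]+r),(x0[1]-r,x0[1]+r),(yaw0-dyaw,yaw0+dyaw)],args=(cs,),maxiter=60,popsize=12,seed=1,tol=1e-4)
  File "fit.py", line 26, in cost
    def cost(p,cs=cams): return sum(np.abs(sil(c,M[name],p,wins[c],z)-T[c]).sum() for c in cs)
                                ~~~^^^^^^^^^^^^^^^^^^^^^^^^^^^^^^^^^^^^^^^^^^^^^^^^^^^^^^^^^^^
  File "fit.py", line 26, in <genexpr>
    def cost(p,cs=cams): return sum(np.abs(sil(c,M[name],p,wins[c],z)-T[c]).sum() for c in cs)
                                           ~~~^^^^^^^^^^^^^^^^^^^^^^^
  File "fit.py", line 17, in sil
    q=proj(cam,P@R(p[2]).T+[p[0],p[1],z]); q=(q-[u0,v0]+.5)*S
  File "h.py", line 14, in proj
    m=robot.camera_model(cam);T=np.array(m['camera_from_world']);P=np.atleast_2d(P)
ValueError: time passes only in moves, steps and waits
```

```bash
sed -i 's/^from plant import robot/from plant import robot\nimport functools\n@functools.cache\ndef CM(c): return robot.camera_model(c)/; s/m=robot.camera_model(cam)/m=CM(cam)/' h.py
cat > run1.py <<'E'
from fit import *
ims={c:cv2.imread(f'pics/{c}0.png') for c in('top','side')}
W={'beam_block':((262,262,296,298),(278,168,312,200),0),'iris_post':((308,262,338,294),(268,198,298,240),0),'lens_post':((400,252,436,282),(250,294,284,334),0),'mirror_post':((168,258,206,298),(305,84,332,132),-np.pi/2)}
for n,(t,s,y) in W.items():
    x0=atz('top',[[(t[0]+t[2])/2,(t[1]+t[3])/2]],.04)[0]
    for o in fit(n,ims,{'top':t,'side':s},x0,dyaw=np.pi if n!='beam_block' else np.pi/2,yaw0=y): print(n,o)
for c,cs in(('top',[(232,209),(259.5,209.5),(314,212),(341,212.5),(369,213.5)]),('side',[(378,159),(357,230),(350,256),(344,281)])):
    g=ims[c].min(2).astype(float)
    P=[]
    for u,v in cs:
        r=15
        w=g[int(v)-r:int(v)+r+1,int(u)-r:int(u)+r+1]
        yy,xx=np.mgrid[-r:r+1,-r:r+1]; m=(w>.6*g.max())&(np.hypot(xx,yy)<(13 if c=='top' else 14))
        pts=np.c_[xx[m]+int(u),yy[m]+int(v)].astype(np.float32)
        e=cv2.fitEllipse(pts); P.append(e[0]); print(c,(u,v),np.round(e[0],1),np.round(e[1],1),len(pts))
    print(atz(c,P,.025).round(4).tolist())
E
time timeout 500 python3 run1.py
```

```text
beam_block (('top', 'side'), [0.4248, 0.0873, -1.3174], np.float64(126.0), 798)
beam_block (('top',), [0.425, 0.0872, -1.3046], np.float64(51.7), 322)
beam_block (('side',), [0.4245, 0.0883, -1.3193], np.float64(72.1), 476)
iris_post (('top', 'side'), [0.4291, -0.0217, -1.7697], np.float64(126.3), 440)
iris_post (('top',), [0.4291, -0.0226, -1.7311], np.float64(35.6), 112)
iris_post (('side',), [0.4257, -0.0366, 1.3186], np.float64(88.5), 328)
lens_post (('top', 'side'), [0.4588, -0.2691, 2.2298], np.float64(129.3), 527)
lens_post (('top',), [0.4498, -0.2575, -0.9528], np.float64(47.2), 164)
lens_post (('side',), [0.4587, -0.2678, 2.3011], np.float64(80.1), 363)
mirror_post (('top', 'side'), [0.4278, 0.3174, -1.323], np.float64(291.4), 716)
mirror_post (('top',), [0.4279, 0.3158, -1.4447], np.float64(96.1), 271)
mirror_post (('side',), [0.4358, 0.3085, -3.2191], np.float64(186.9), 445)
top (232, 209) [231.4 208. ] [20.2 20.8] 190
top (259.5, 209.5) [258.7 208.9] [20.2 21. ] 190
top (314, 212) [314.  210.8] [20.2 21.3] 194
top (341, 212.5) [341.3 211.7] [20.1 21.5] 201
top (369, 213.5) [369.  212.9] [20.1 21.4] 208
[[0.6061, 0.2055, 0.025], [0.6035, 0.1354, 0.025], [0.5977, -0.0057, 0.025], [0.5951, -0.0752, 0.025], [0.5919, -0.146, 0.025]]
side (378, 159) [377.4 158.6] [20.7 23. ] 221
side (357, 230) [357.9 229.3] [21.8 23.5] 225
side (350, 256) [351.  255.1] [22.3 23.3] 219
side (344, 281) [343.8 282. ] [23.2 24.8] 200
[[0.6072, 0.2044, 0.025], [0.5978, -0.0064, 0.025], [0.5952, -0.0759, 0.025], [0.5926, -0.1441, 0.025]]
real	0m31.248s
user	0m31.663s
sys	0m0.156s
```

```bash
cat > pl.py <<'E'
# usage: W=[(x,y,z,psi_deg,grip,ncalls)] ; prints calls chained from current pose
from h import *
from scipy.spatial.transform import Rotation as Ro
def cur():
    s=robot.get_state(); q=s['tool_rot']; r=Ro.from_quat([*q[1:],q[0]]).as_matrix()
    return s,np.array(s['tool_pos']),np.degrees(np.arctan2(r[1,1],r[0,1])),r
def plan(W,p=None,psi=None):
    s,p0,a0,r=cur(); p=p0 if p is None else np.array(p); psi=a0 if psi is None else psi
    print('t',s['time_s'],'p',p0.round(4),'psi',round(a0,2),'tilt',r[:,2].round(3),'grip',round(s['grip_width'],4))
    for x,y,z,a,g,n in W:
        P0,A0=p.copy(),psi; dA=(a-A0+90)%180-90
        for k in range(n):
            f=(k+1)/n; tp=P0+f*(np.array([x,y,z])-P0); ta=A0+f*dA
            th=np.radians(psi); ty=np.array([np.cos(th),np.sin(th)]); tx=np.array([-ty[1],ty[0]])  # z down: x = y cross z
            tx=np.array([-np.sin(th),np.cos(th)]) if False else tx
            d=tp-p; L=np.array([d[:2]@tx,d[:2]@ty,-d[2]])*1e3; rz=-(ta-psi)
            L=np.round(L); rz=round(rz*2)/2
            rows=[[[0,0,round(rz*i/5,1)],[round(v*i/5,1) for v in L],g] for i in range(1,6)]
            print(str(rows).replace(' ',''), 'max/row',round(np.linalg.norm(L)/5,1),round(abs(rz)/5,2))
            p=p+np.r_[(L[0]*tx+L[1]*ty)/1e3,-L[2]/1e3]; psi-=rz
    print('end',p.round(4),round(psi,2))
E
cat > run2.py <<'E'
from fit import *
ims={c:cv2.imread(f'pics/{c}0.png') for c in('top','side')}
M['tray']=[box(-32,32,-42,42,76,85)]
o=fit('tray',ims,{'top':(388,188,424,238),'side':(308,276,366,318)},(.5885,-.22),dyaw=.15,yaw0=-1.61)
for q in o: print(q)
for c in ims:
    w=ims[c].copy(); y=(w[...,2]>110)&(w[...,0]<.75*w[...,2]); w[cv2.dilate(y.astype(np.uint8),np.ones((3,3)))>0]=20; ims[c]=w
M['mirror_post']+=[box(11,24,6,18,98,110),box(11,24,-18,-6,76,88)]
for q in fit('mirror_post',ims,{'top':(168,258,206,298),'side':(305,84,330,128)},(.43,.317),dyaw=.5,yaw0=-1.4): print(q)
from pl import *
s,p,a,r=cur();print(r.round(2).tolist())
plan([(.425,.0875,.2,14.5,0,3),(.425,.0875,.10,14.5,0,1),(.425,.0875,.022,14.5,0,1)])
E
python3 run2.py
```

```text
(('top', 'side'), [0.5886, -0.2197, -1.6448], np.float64(1202.5), 1079)
(('top',), [0.5878, -0.2178, -1.6437], np.float64(96.1), 860)
(('side',), [0.6183, -0.25, -1.7552], np.float64(667.3), 219)
(('top', 'side'), [0.4287, 0.3142, -1.3425], np.float64(236.3), 810)
(('top',), [0.4292, 0.3137, -1.2761], np.float64(67.2), 349)
(('side',), [0.4278, 0.3164, -1.3477], np.float64(165.8), 461)
[[-0.96, 0.27, -0.0], [0.27, 0.96, -0.0], [0.0, -0.0, -1.0]]
t 1.1 p [0.1435 0.505  0.2313] psi 74.14 tilt [-0. -0. -1.] grip 0.0853
[[[0,0,4.0],[np.float64(-25.6),np.float64(-21.6),np.float64(2.0)],0],[[0,0,8.0],[np.float64(-51.2),np.float64(-43.2),np.float64(4.0)],0],[[0,0,12.0],[np.float64(-76.8),np.float64(-64.8),np.float64(6.0)],0],[[0,0,16.0],[np.float64(-102.4),np.float64(-86.4),np.float64(8.0)],0],[[0,0,20.0],[np.float64(-128.0),np.float64(-108.0),np.float64(10.0)],0]] max/row 33.6 4.0
[[[0,0,4.0],[np.float64(-31.6),np.float64(-11.6),np.float64(2.2)],0],[[0,0,8.0],[np.float64(-63.2),np.float64(-23.2),np.float64(4.4)],0],[[0,0,12.0],[np.float64(-94.8),np.float64(-34.8),np.float64(6.6)],0],[[0,0,
[... 545 characters left out ...]
.float64(-0.0),np.float64(20.0)],0],[[0,0,0.0],[np.float64(0.0),np.float64(-0.0),np.float64(40.0)],0],[[0,0,0.0],[np.float64(0.0),np.float64(-0.0),np.float64(60.0)],0],[[0,0,0.0],[np.float64(0.0),np.float64(-0.0),np.float64(80.0)],0],[[0,0,0.0],[np.float64(0.0),np.float64(-0.0),np.float64(100.0)],0]] max/row 20.0 0.0
[[[0,0,0.0],[np.float64(0.0),np.float64(-0.0),np.float64(15.6)],0],[[0,0,0.0],[np.float64(0.0),np.float64(-0.0),np.float64(31.2)],0],[[0,0,0.0],[np.float64(0.0),np.float64(-0.0),np.float64(46.8)],0],[[0,0,0.0],[np.float64(0.0),np.float64(-0.0),np.float64(62.4)],0],[[0,0,0.0],[np.float64(0.0),np.float64(-0.0),np.float64(78.0)],0]] max/row 15.6 0.0
end [0.4255 0.0875 0.0223] 14.64
```

Emit:
move_arm(plan=[[[0,0,4],[-26,-22,2],0],[[0,0,8],[-51,-43,4],0],[[0,0,12],[-77,-65,6],0],[[0,0,16],[-102,-86,8],0],[[0,0,20],[-128,-108,10],0]])

```text
time_s: 1.52
tool_pos: [0.2376, 0.3649, 0.2213]
tool_rot: [0.0, 0.309, 0.951, 0.0]
ft_force: [1.6, 0.1, 0.1]
grip_width: 0.0854
grasp_force: 0.0
```

Emit:
move_arm(plan=[[[0,0,4],[-32,-12,2],0],[[0,0,8],[-63,-23,4],0],[[0,0,12],[-95,-35,7],0],[[0,0,16],[-126,-46,9],0],[[0,0,20],[-158,-58,11],0]])

```text
time_s: 1.93
tool_pos: [0.3318, 0.2252, 0.2104]
tool_rot: [0.0, 0.47, 0.883, 0.0]
ft_force: [1.1, 0.5, 0.0]
grip_width: 0.0855
grasp_force: 0.0
```

Emit:
move_arm(plan=[[[0,0,4],[-34,0,2],0],[[0,0,8],[-67,0,4],0],[[0,0,12],[-101,0,6],0],[[0,0,16],[-134,0,8],0],[[0,0,19.5],[-168,0,10],0]])

```text
time_s: 2.35
tool_pos: [0.4261, 0.086, 0.2004]
tool_rot: [0.0, 0.613, 0.79, 0.0]
ft_force: [-0.4, 0.3, 0.6]
grip_width: 0.0856
grasp_force: 0.0
```

Emit:
move_arm(plan=[[[0,0,0],[0,0,20],0],[[0,0,0],[0,0,40],0],[[0,0,0],[0,0,60],0],[[0,0,0],[0,0,80],0],[[0,0,0],[0,0,100],0]])

```text
time_s: 2.77
tool_pos: [0.4255, 0.0874, 0.0995]
tool_rot: [0.0, 0.611, 0.791, 0.0]
ft_force: [1.4, -0.5, -0.1]
grip_width: 0.0854
grasp_force: 0.0
```

Emit:
move_arm(plan=[[[0,0,0],[0,0,20],0],[[0,0,0],[0,0,40],0],[[0,0,0],[0,0,60],0],[[0,0,0],[0,0,74],0],[[0,0,0],[0,0,78],0]])

```text
time_s: 3.18
tool_pos: [0.4245, 0.0876, 0.0206]
tool_rot: [-0.001, 0.611, 0.791, -0.001]
ft_force: [-0.1, 0.1, -0.0]
grip_width: 0.0852
grasp_force: 0.0
```

Emit:
move_arm(plan=[[[0,0,0],[0,0,0],1],[[0,0,0],[0,0,0],1],[[0,0,0],[0,0,0],1],[[0,0,0],[0,0,0],1],[[0,0,0],[0,0,0],1]])

```text
time_s: 3.6
tool_pos: [0.426, 0.0875, 0.0234]
tool_rot: [0.001, 0.611, 0.791, 0.0]
ft_force: [-2.0, 0.5, 7.4]
grip_width: 0.0584
grasp_force: 64.9
```

```bash
python3 - <<'E'
from pl import *
print(robot.get_state()['grasp_force'])
plan([(.4255,.0875,.20,14.5,1,1),(.588,-.218,.20,-2.3,1,2)])
E
```

```text
64.92824077606201
t 3.6 p [0.426  0.0875 0.0234] psi 14.65 tilt [ 0.002 -0.    -1.   ] grip 0.0584
[[[0,0,0.0],[np.float64(0.0),np.float64(-0.2),np.float64(-35.4)],1],[[0,0,0.0],[np.float64(0.0),np.float64(-0.4),np.float64(-70.8)],1],[[0,0,0.0],[np.float64(0.0),np.float64(-0.6),np.float64(-106.2)],1],[[0,0,0.0],[np.float64(0.0),np.float64(-0.8),np.float64(-141.6)],1],[[0,0,0.0],[np.float64(0.0),np.float64(-1.0),np.float64(-177.0)],1]] max/row 35.4 0.0
[[[0,0,1.7],[np.float64(-33.6),np.float64(8.0),np.float64(0.0)],1],[[0,0,3.4],[np.float64(-67.2),np.float64(16.0),np.float64(0.0)],1],[[0,0,5.1],[np.float64(-100.8),np.float64(24.0),np.float64(0.0)],1],[[0,0,6.8],[np.float64(-134.4),np.float64(32.0),np.float64(0.0)],1],[[0,0,8.5],[np.float64(-168.0),np.float64(40.0),np.float64(0.0)],1]] max/row 34.5 1.7
[[[0,0,1.7],[np.float64(-32.2),np.float64(13.0),np.float64(0.0)],1],[[0,0,3.4],[np.float64(-64.4),np.float64(26.0),np.float64(0.0)],1],[[0,0,5.1],[np.float64(-96.6),np.float64(39.0),np.float64(0.0)],1],[[0,0,6.8],[np.float64(-128.8),np.float64(52.0),np.float64(0.0)],1],[[0,0,8.5],[np.float64(-161.0),np.float64(65.0),np.float64(0.0)],1]] max/row 34.7 1.7
end [ 0.5881 -0.2183  0.2004] -2.35
```

Emit:
move_arm(plan=[[[0,0,0],[0,0,-20],1],[[0,0,0],[0,0,-60],1],[[0,0,0],[0,0,-100],1],[[0,0,0],[0,0,-140],1],[[0,0,0],[0,0,-165],1]])

```text
time_s: 4.02
tool_pos: [0.4262, 0.0876, 0.1918]
tool_rot: [0.002, 0.611, 0.791, 0.002]
ft_force: [1.7, 0.2, -1.8]
grip_width: 0.0586
grasp_force: 65.1
```

Emit:
move_arm(plan=[[[0,0,1.5],[-30,7,-2],1],[[0,0,3.5],[-65,15,-4],1],[[0,0,5],[-100,24,-6],1],[[0,0,7],[-134,32,-8],1],[[0,0,8.5],[-168,40,-11],1]])

```text
time_s: 4.43
tool_pos: [0.5071, -0.0665, 0.199]
tool_rot: [0.0, 0.669, 0.743, 0.0]
ft_force: [1.1, 0.0, -1.7]
grip_width: 0.0587
grasp_force: 65.1
```

Emit:
move_arm(plan=[[[0,0,1.7],[-34,14,0],1],[[0,0,3.4],[-68,27,0],1],[[0,0,5.1],[-102,41,0],1],[[0,0,7],[-135,54,0],1],[[0,0,8.5],[-161,65,0],1]])

```text
time_s: 4.85
tool_pos: [0.589, -0.2205, 0.1987]
tool_rot: [0.0, 0.722, 0.691, 0.0]
ft_force: [1.0, -0.1, -0.9]
grip_width: 0.0585
grasp_force: 65.1
```

```bash
python3 - <<'E'
from pl import *
plan([(.588,-.218,.115,-2.3,1,1)])
ims={c:save(c,c+'1.png') for c in('top','side')}
t=cv2.resize(ims['top'][170:250,360:440],(400,400),interpolation=cv2.INTER_CUBIC)
# overlay tray & block expected
v=ims['side'].copy();th=np.radians(-92.3);Rm=np.array([[np.cos(th),-np.sin(th)],[np.sin(th),np.cos(th)]])
def rect(cx,cy,a,b,z): 
    q=np.array([[a,b],[a,-b],[-a,-b],[-a,b]])@Rm.T+[cx,cy]; return np.c_[q,np.full(4,z)]
out=[]
for c,(u0,v0) in(('top',(360,170)),('side',(295,235))):
    im=cv2.resize(ims[c][v0:v0+80,u0:u0+80],(400,400),interpolation=cv2.INTER_CUBIC)
    im=np.clip(im*1.8+10,0,255).astype(np.uint8)
    for r,col in((rect(.588,-.218,.032,.042,.085),(255,0,0)),(rect(.588,-.218,.028,.038,.08),(0,255,0))):
        q=((proj(c,r)-[u0,v0]+.5)*5).astype(int); cv2.polylines(im,[q],True,col,1)
    out.append(im)
cv2.imwrite('pics/tray1.png',np.hstack(out)[...,::-1])
E
```

```text
t 4.85 p [ 0.589  -0.2205  0.1987] psi -2.52 tilt [ 0.001 -0.001 -1.   ] grip 0.0585
[[[0,0,0.0],[np.float64(0.4),np.float64(-0.2),np.float64(16.8)],1],[[0,0,0.0],[np.float64(0.8),np.float64(-0.4),np.float64(33.6)],1],[[0,0,0.0],[np.float64(1.2),np.float64(-0.6),np.float64(50.4)],1],[[0,0,0.0],[np.float64(1.6),np.float64(-0.8),np.float64(67.2)],1],[[0,0,0.0],[np.float64(2.0),np.float64(-1.0),np.float64(84.0)],1]] max/row 16.8 0.0
end [ 0.5881 -0.2184  0.1147] -2.52
```

View pics/tray1.png

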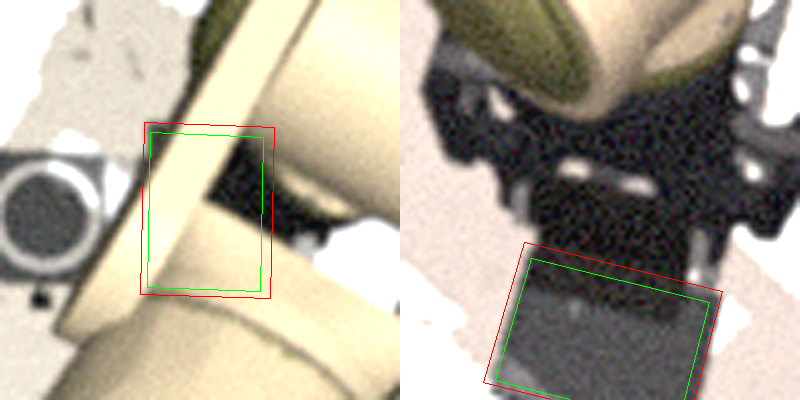

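The red tray outline (z = 85 mm, centre 0.588, -0.218) fits the tray in the side view, and the block hangs upright above it. Lowering now.

Emit:
move_arm(plan=[[[0,0,0],[0,0,25],1],[[0,0,0],[0,0,50],1],[[0,0,0],[0,0,70],1],[[0,0,0],[0,0,80],1],[[0,0,0],[0,0,84],1]])

```text
time_s: 5.37
tool_pos: [0.5879, -0.2172, 0.1132]
tool_rot: [-0.001, 0.721, 0.693, -0.0]
ft_force: [0.1, 1.2, -1.2]
grip_width: 0.0587
grasp_force: 65.2
```

Emit:
move_arm(plan=[[[0,0,0],[0,0,4],1],[[0,0,0],[0,0,8],1],[[0,0,0],[0,0,11],1],[[0,0,0],[0,0,11],1],[[0,0,0],[0,0,11],1]])

```text
time_s: 5.78
tool_pos: [0.5886, -0.2181, 0.1038]
tool_rot: [0.0, 0.722, 0.692, 0.0]
ft_force: [-0.8, -0.1, -0.4]
grip_width: 0.0587
grasp_force: 65.3
```

Emit:
move_arm(plan=[[[0,0,0],[0,0,0],0],[[0,0,0],[0,0,0],0],[[0,0,0],[0,0,0],0],[[0,0,0],[0,0,0],0],[[0,0,0],[0,0,0],0]])

```text
time_s: 6.2
tool_pos: [0.5885, -0.218, 0.1034]
tool_rot: [0.0, 0.722, 0.692, 0.0]
ft_force: [-0.2, 0.7, 0.7]
grip_width: 0.0852
grasp_force: 0.0
```

Emit:
move_arm(plan=[[[0,0,0],[0,0,-15],0],[[0,0,0],[0,0,-35],0],[[0,0,0],[0,0,-70],0],[[0,0,0],[0,0,-100],0],[[0,0,0],[0,0,-120],0]])

```text
time_s: 6.62
tool_pos: [0.5889, -0.2183, 0.2268]
tool_rot: [0.002, 0.721, 0.692, 0.001]
ft_force: [-0.4, 0.1, 0.1]
grip_width: 0.0855
grasp_force: 0.0
```

```bash
cat > wp.py <<'E'
# foot centre of the iris: origin + 7.5mm along its x
from pl import *
import sys
E
python3 - <<'E'
from pl import *
x,y,a=.4291,-.0219,-1.79
c=np.array([x+.0075*np.cos(a),y+.0075*np.sin(a)]);print(c)
plan([(c[0],c[1],.20,np.degrees(a)+90,0,2),(c[0],c[1],.07,np.degrees(a)+90,0,1)])
save('side','side2.png')
E
```

```text
[ 0.42746911 -0.02922053]
t 6.6167 p [ 0.5889 -0.2183  0.2268] psi -2.36 tilt [ 0.003 -0.002 -1.   ] grip 0.0855
[[[0,0,1.0],[np.float64(18.2),np.float64(-17.0),np.float64(2.6)],0],[[0,0,2.0],[np.float64(36.4),np.float64(-34.0),np.float64(5.2)],0],[[0,0,3.0],[np.float64(54.6),np.float64(-51.0),np.float64(7.8)],0],[[0,0,4.0],[np.float64(72.8),np.float64(-68.0),np.float64(10.4)],0],[[0,0,5.0],[np.float64(91.0),np.float64(-85.0),np.float64(13.0)],0]] max/row 25.0 1.0
[[[0,0,1.0],[np.float64(16.8),np.float64(-18.4),np.float64(2.8)],0],[[0,0,2.0],[np.float64(33.6),np.float64(-36.8),np.float64(5.6)],0],[[0,0,3.0],[np.float64(50.4),np.float64(-55.2),np.float64(8.4)],0],[[0,0,4.0],[np.float64(67.2),np.float64(-73.6),np.float64(11.2)],0],[[0,0,5.0],[np.float64(84.0),np.float64(-92.0),np.float64(14.0)],0]] max/row 25.1 1.0
[[[0,0,0.0],[np.float64(-0.0),np.float64(0.0),np.float64(26.0)],0],[[0,0,0.0],[np.float64(-0.0),np.float64(0.0),np.float64(52.0)],0],[[0,0,0.0],[np.float64(-0.0),np.float64(0.0),np.float64(78.0)],0],[[0,0,0.0],[np.float64(-0.0),np.float64(0.0),np.float64(104.0)],0],[[0,0,0.0],[np.float64(-0.0),np.float64(0.0),np.float64(130.0)],0]] max/row 26.0 0.0
end [ 0.4273 -0.0287  0.0698] -12.36
```

Emit:
move_arm(plan=[[[0,0,1],[18,-17,3],0],[[0,0,2],[36,-34,5],0],[[0,0,3],[55,-51,8],0],[[0,0,4],[73,-68,10],0],[[0,0,5],[91,-85,13],0]])

```text
time_s: 7.08
tool_pos: [0.5063, -0.1227, 0.2101]
tool_rot: [0.0, 0.751, 0.66, 0.0]
ft_force: [0.4, -0.1, 0.8]
grip_width: 0.0856
grasp_force: 0.0
```

Emit:
move_arm(plan=[[[0,0,1],[17,-18,3],0],[[0,0,2],[34,-37,6],0],[[0,0,3],[50,-55,8],0],[[0,0,4],[67,-74,11],0],[[0,0,5],[84,-92,14],0]])

```text
time_s: 7.5
tool_pos: [0.4258, -0.0277, 0.1961]
tool_rot: [0.0, 0.779, 0.626, 0.0]
ft_force: [-0.4, 1.5, -0.5]
grip_width: 0.0849
grasp_force: 0.0
```

```bash
python3 - <<'E'
from pl import *
x,y,a=.4291,-.0219,-1.79
plan([(.4275,-.0292,.068,-12.6,0,1)])
save('side','side3.png'); save('top','top3.png')
import fit
ims={'side':cv2.imread('pics/side3.png')}
fit.M['tb']=[P+[0,0,0] for P in fit.M['beam_block']]
print(fit.fit('tb',ims,{'side':(312,255,362,320)},(.588,-.218),dyaw=.3,yaw0=-1.61,z=.08,r=.02,cams=('side',)))
for c,(u0,v0) in(('side',(250,150)),):
    im=cv2.imread('pics/side3.png')[v0:v0+180,u0:u0+200]; cv2.imwrite('pics/v3.png',np.clip(cv2.resize(im,(667,600),interpolation=cv2.INTER_CUBIC)*1.6,0,255))
E
```

```text
t 7.5 p [ 0.4258 -0.0277  0.1961] psi -12.42 tilt [ 0. -0. -1.] grip 0.0849
[[[0,0,0.0],[np.float64(-0.2),np.float64(0.4),np.float64(25.6)],0],[[0,0,0.0],[np.float64(-0.4),np.float64(0.8),np.float64(51.2)],0],[[0,0,0.0],[np.float64(-0.6),np.float64(1.2),np.float64(76.8)],0],[[0,0,0.0],[np.float64(-0.8),np.float64(1.6),np.float64(102.4)],0],[[0,0,0.0],[np.float64(-1.0),np.float64(2.0),np.float64(128.0)],0]] max/row 25.6 0.0
end [ 0.4275 -0.0291  0.0681] -12.42
[(('side',), [0.5896, -0.217, -1.603], np.float64(351.0), 1030)][ WARN:0@4.974] global loadsave.cpp:1063 imwrite_ Unsupported depth image for selected encoder is fallbacked to CV_8U.
```

View pics/v3.png

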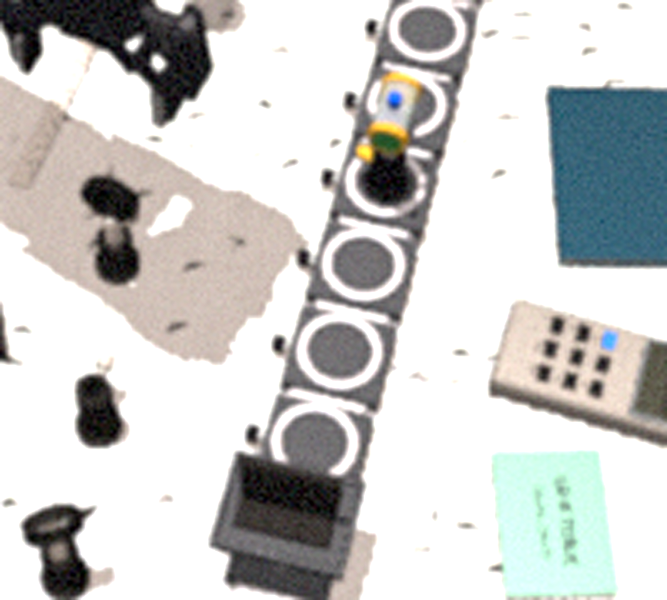

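The block stands in the tray across the beam, at (285,495) in the crop. The cell's post stands in saddle 3, with free saddles on both sides. Descending on the iris.

Emit:
move_arm(plan=[[[0,0,0],[0,0,26],0],[[0,0,0],[0,1,52],0],[[0,0,0],[0,1,80],0],[[0,0,0],[0,1,110],0],[[0,0,0],[0,1,130],0]])

```text
time_s: 8.02
tool_pos: [0.4274, -0.029, 0.0641]
tool_rot: [-0.001, 0.779, 0.627, -0.0]
ft_force: [0.6, 0.5, -0.7]
grip_width: 0.0857
grasp_force: 0.0
```

Emit:
move_arm(plan=[[[0,0,0],[0,0,0],1],[[0,0,0],[0,0,0],1],[[0,0,0],[0,0,0],1],[[0,0,0],[0,0,0],1],[[0,0,0],[0,0,0],1]])

```text
time_s: 8.43
tool_pos: [0.4289, -0.0292, 0.068]
tool_rot: [0.001, 0.779, 0.627, 0.001]
ft_force: [-1.5, -0.3, 7.0]
grip_width: 0.0379
grasp_force: 59.3
```

```bash
python3 - <<'E'
from pl import *
print(robot.get_state()['grasp_force'])
plan([(.4275,-.0292,.15,-12.6,1,1),(.6034,.1354,.15,-2.3,1,2),(.6034,.1354,.105,-2.3,1,1)])
save('side','side4.png'); save('top','top4.png')
E
```

```text
59.29901919560507
t 8.4333 p [ 0.4289 -0.0292  0.068 ] psi -12.35 tilt [ 0.003 -0.001 -1.   ] grip 0.0379
[[[0,0,0.1],[np.float64(-0.0),np.float64(-0.2),np.float64(-16.4)],1],[[0,0,0.2],[np.float64(-0.0),np.float64(-0.4),np.float64(-32.8)],1],[[0,0,0.3],[np.float64(-0.0),np.float64(-0.6),np.float64(-49.2)],1],[[0,0,0.4],[np.float64(-0.0),np.float64(-0.8),np.float64(-65.6)],1],[[0,0,0.5],[np.float64(-0.0),np.float64(-1.0),np.float64(-82.0)],1]] max/row 16.4 0.1
[[[0,0,-1.1],[np.float64(20.0),np.float64(13.4),np.float64(-0.0)],1],[[0,0,-2.2],[np.float64(40.0),np.float64(26.8),np.float64(-0.0)],1],[[0,0,-3.3],[np.float64(60.0),np.float64(40.2),np.float64(-0.0)],1],[[0,0,-4.4],[np.float64(80.0),np.float64(53.6),np.float64(-0.0)],1],[[0,0,-5.5],[np.float64(100.0),np.float64(67.0),np.float64(-0.0)],1]] max/row 24.1 1.1
[[[0,0,-1.0],[np.float64(18.4),np.float64(15.4),np.float64(-0.0)],1],[[0,0,-2.0],[np.float64(36.8),np.float64(30.8),np.float64(-0.0)],1],[[0,0,-3.0],[np.float64(55.2),np.float64(46.2),np.float64(-0.0)],1],[[0,0,-4.0],[np.float64(73.6),np.float64(61.6),np.float64(-0.0)],1],[[0,0,-5.0],[np.float64(92.0),np.float64(77.0),np.float64(-0.0)],1]] max/row 24.0 1.0
[[[0,0,0.0],[np.float64(0.0),np.float64(-0.0),np.float64(9.0)],1],[[0,0,0.0],[np.float64(0.0),np.float64(-0.0),np.float64(18.0)],1],[[0,0,0.0],[np.float64(0.0),np.float64(-0.0),np.float64(27.0)],1],[[0,0,0.0],[np.float64(0.0),np.float64(-0.0),np.float64(36.0)],1],[[0,0,0.0],[np.float64(0.0),np.float64(-0.0),np.float64(45.0)],1]] max/row 9.0 0.0
end [0.6036 0.135  0.105 ] -2.35
```

Emit:
move_arm(plan=[[[0,0,0],[0,0,-10],1],[[0,0,0],[0,0,-30],1],[[0,0,0],[0,0,-50],1],[[0,0,0],[0,0,-70],1],[[0,0,0],[0,0,-82],1]])

```text
time_s: 8.95
tool_pos: [0.4284, -0.0289, 0.151]
tool_rot: [0.002, 0.779, 0.627, 0.001]
ft_force: [-0.3, 0.5, -2.4]
grip_width: 0.0381
grasp_force: 61.0
```

```bash
python3 - <<'E'
from pl import *
plan([(.48,.1354,.15,-2.3,1,1),(.6034,.1354,.15,-2.3,1,1)])
E
```

```text
t 8.95 p [ 0.4284 -0.0289  0.151 ] psi -12.35 tilt [ 0.003 -0.001 -1.   ] grip 0.0381
[[[0,0,-2.0],[np.float64(34.4),np.float64(3.0),np.float64(0.2)],1],[[0,0,-4.0],[np.float64(68.8),np.float64(6.0),np.float64(0.4)],1],[[0,0,-6.0],[np.float64(103.2),np.float64(9.0),np.float64(0.6)],1],[[0,0,-8.0],[np.float64(137.6),np.float64(12.0),np.float64(0.8)],1],[[0,0,-10.0],[np.float64(172.0),np.float64(15.0),np.float64(1.0)],1]] max/row 34.5 2.0
[[[0,0,0.0],[np.float64(1.0),np.float64(24.6),np.float64(0.0)],1],[[0,0,0.0],[np.float64(2.0),np.float64(49.2),np.float64(0.0)],1],[[0,0,0.0],[np.float64(3.0),np.float64(73.8),np.float64(0.0)],1],[[0,0,0.0],[np.float64(4.0),np.float64(98.4),np.float64(0.0)],1],[[0,0,0.0],[np.float64(5.0),np.float64(123.0),np.float64(0.0)],1]] max/row 24.6 0.0
end [0.603  0.1359 0.15  ] -2.35
```

Emit:
move_arm(plan=[[[0,0,-2],[34,3,0],1],[[0,0,-4],[69,6,0],1],[[0,0,-6],[103,9,1],1],[[0,0,-8],[138,12,1],1],[[0,0,-10],[172,15,1],1]])

```text
time_s: 9.37
tool_pos: [0.4795, 0.1379, 0.1482]
tool_rot: [0.0, 0.721, 0.693, 0.0]
ft_force: [1.4, -0.8, -3.1]
grip_width: 0.038
grasp_force: 60.9
```

Emit:
move_arm(plan=[[[0,0,0],[1,25,0],1],[[0,0,0],[2,55,0],1],[[0,0,0],[3,85,0],1],[[0,0,0],[4,110,0],1],[[0,0,0],[5,123,0],1]])

```text
time_s: 9.78
tool_pos: [0.6046, 0.1358, 0.1478]
tool_rot: [0.001, 0.722, 0.692, 0.001]
ft_force: [0.4, -1.7, -3.3]
grip_width: 0.0378
grasp_force: 61.3
```

```bash
python3 - <<'E'
from pl import *
from fit import fit,M,sil,foot
s=robot.get_state(); plan([(.6034,.1354,.091,-2.3,1,1)])
a=save('side','side5.png'); b=save('top','top5.png')
im=a[110:240,310:440]; im=np.clip(cv2.resize(im,(600,600),interpolation=cv2.INTER_CUBIC)*1.6,0,255).astype(np.uint8)
# expected foot bottom/ring: project foot circle at current pose and rim
z=s['tool_pos'][2]-.0675; A=np.linspace(0,2*np.pi,40)
x,y=s['tool_pos'][:2]
for cx,cy,cz,r,col in((x,y,z,.0165,(0,255,0)),(.6034,.1354,.025,.0225,(255,0,0)),(x,y,.02,.0165,(0,0,255))):
    q=proj('side',np.c_[cx+r*np.cos(A),cy+r*np.sin(A),0*A+cz]); q=((q-[310,110]+.5)*600/130).astype(int); cv2.polylines(im,[q],True,col,1)
cv2.imwrite('pics/v5.png',im[...,::-1])
E
```

```text
t 9.7833 p [0.6046 0.1358 0.1478] psi -2.37 tilt [ 0.002 -0.    -1.   ] grip 0.0378
[[[0,0,0.0],[np.float64(-0.0),np.float64(-0.2),np.float64(11.4)],1],[[0,0,0.0],[np.float64(-0.0),np.float64(-0.4),np.float64(22.8)],1],[[0,0,0.0],[np.float64(-0.0),np.float64(-0.6),np.float64(34.2)],1],[[0,0,0.0],[np.float64(-0.0),np.float64(-0.8),np.float64(45.6)],1],[[0,0,0.0],[np.float64(-0.0),np.float64(-1.0),np.float64(57.0)],1]] max/row 11.4 0.0
end [0.6036 0.1358 0.0908] -2.37
```

View pics/v5.png

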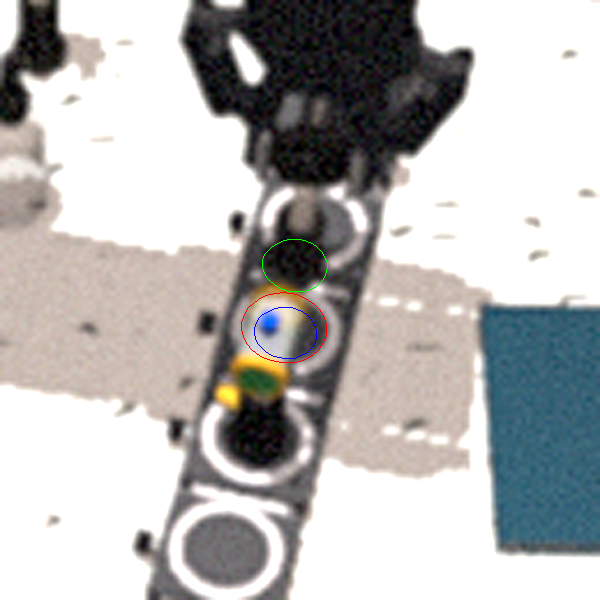

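The held foot (green) matches the model, and the target rim (red) is centred beneath it. Lowering into the saddle.

Emit:
move_arm(plan=[[[0,0,0],[0,0,12],1],[[0,0,0],[0,-1,24],1],[[0,0,0],[0,-1,36],1],[[0,0,0],[0,-1,46],1],[[0,0,0],[0,-1,52],1]])

```text
time_s: 10.3
tool_pos: [0.6006, 0.1361, 0.0942]
tool_rot: [-0.001, 0.721, 0.692, -0.001]
ft_force: [0.4, -0.1, -2.8]
grip_width: 0.0379
grasp_force: 61.5
```

Emit:
move_arm(plan=[[[0,0,0],[0,0,2],1],[[0,0,0],[0,0,4],1],[[0,0,0],[0,0,6],1],[[0,0,0],[0,0,6],1],[[0,0,0],[0,0,6],1]])

```text
time_s: 10.72
tool_pos: [0.6015, 0.1361, 0.0896]
tool_rot: [0.0, 0.722, 0.692, 0.0]
ft_force: [-0.6, 0.2, -3.3]
grip_width: 0.0379
grasp_force: 61.5
```

Emit:
move_arm(plan=[[[0,0,0],[0,1,0],1],[[0,0,0],[0,1,1],1],[[0,0,0],[0,1,1],1],[[0,0,0],[0,1,1],0],[[0,0,0],[0,1,1],0]])

```text
time_s: 11.13
tool_pos: [0.6027, 0.136, 0.0888]
tool_rot: [0.0, 0.722, 0.692, 0.0]
ft_force: [-0.1, 0.1, 1.1]
grip_width: 0.061
grasp_force: 0.0
```

Emit:
move_arm(plan=[[[0,0,0],[0,0,0],0],[[0,0,0],[0,0,0],0],[[0,0,0],[0,0,0],0],[[0,0,0],[0,0,-5],0],[[0,0,0],[0,0,-15],0]])

```text
time_s: 11.55
tool_pos: [0.6018, 0.136, 0.1029]
tool_rot: [-0.001, 0.722, 0.692, -0.001]
ft_force: [-0.3, 0.3, -0.3]
grip_width: 0.0853
grasp_force: 0.0
```

Emit:
move_arm(plan=[[[0,0,0],[0,0,-25],0],[[0,0,0],[0,0,-55],0],[[0,0,0],[0,0,-90],0],[[0,0,0],[0,0,-110],0],[[0,0,0],[0,0,-120],0]])

```text
time_s: 11.97
tool_pos: [0.6032, 0.1361, 0.2278]
tool_rot: [0.002, 0.721, 0.692, 0.002]
ft_force: [-0.8, 0.6, 0.7]
grip_width: 0.0852
grasp_force: 0.0
```

```bash
python3 - <<'E'
from pl import *
x,y,a=.4496,-.2573,-.93
c=np.array([x+.0075*np.cos(a),y+.0075*np.sin(a)]);print(c)
plan([(.48,.05,.22,10,0,1),(c[0],c[1],.20,np.degrees(a)+90,0,2),(c[0],c[1],.072,np.degrees(a)+90,0,1)])
save('side','side6.png')
E
```

```text
[ 0.45408375 -0.26331215]
t 11.9667 p [0.6032 0.1361 0.2278] psi -2.35 tilt [ 0.006  0.    -1.   ] grip 0.0852
[[[0,0,-2.5],[np.float64(-18.2),np.float64(-24.0),np.float64(1.6)],0],[[0,0,-5.0],[np.float64(-36.4),np.float64(-48.0),np.float64(3.2)],0],[[0,0,-7.5],[np.float64(-54.6),np.float64(-72.0),np.float64(4.8)],0],[[0,0,-10.0],[np.float64(-72.8),np.float64(-96.0),np.float64(6.4)],0],[[0,0,-12.5],[np.float64(-91.0),np.float64(-120.0),np.float64(8.0)],0]] max/row 30.2 2.5
[[[0,0,-2.7],[np.float64(-30.4),np.float64(-8.0),np.float64(2.0)],0],[[0,0,-5.4],[np.float64(-60.8),np.float64(-16.0),np.float64(4.0)],0],[[0,0,-8.1],[np.float64(-91.2),np.float64(-24.0),np.float64(6.0)],0],[[0,0,-10.8],[np.float64(-121.6),np.float64(-32.0),np.float64(8.0)],0],[[0,0,-13.5],[np.float64(-152.0),np.float64(-40.0),np.float64(10.0)],0]] max/row 31.5 2.7
[[[0,0,-2.6],[np.float64(-27.6),np.float64(-15.0),np.float64(2.0)],0],[[0,0,-5.2],[np.float64(-55.2),np.float64(-30.0),np.float64(4.0)],0],[[0,0,-7.8],[np.float64(-82.8),np.float64(-45.0),np.float64(6.0)],0],[[0,0,-10.4],[np.float64(-110.4),np.float64(-60.0),np.float64(8.0)],0],[[0,0,-13.0],[np.float64(-138.0),np.float64(-75.0),np.float64(10.0)],0]] max/row 31.5 2.6
[[[0,0,0.0],[np.float64(-0.0),np.float64(0.0),np.float64(25.6)],0],[[0,0,0.0],[np.float64(-0.0),np.float64(0.0),np.float64(51.2)],0],[[0,0,0.0],[np.float64(-0.0),np.float64(0.0),np.float64(76.8)],0],[[0,0,0.0],[np.float64(-0.0),np.float64(0.0),np.float64(102.4)],0],[[0,0,0.0],[np.float64(-0.0),np.float64(0.0),np.float64(128.0)],0]] max/row 25.6 0.0
end [ 0.4537 -0.2631  0.0718] 36.65
```

Emit:
move_arm(plan=[[[0,0,-2.5],[-18,-24,2],0],[[0,0,-5],[-36,-48,3],0],[[0,0,-7.5],[-55,-72,5],0],[[0,0,-10],[-73,-96,6],0],[[0,0,-12.5],[-91,-120,8],0]])

```text
time_s: 12.43
tool_pos: [0.4769, 0.0495, 0.2141]
tool_rot: [-0.001, 0.641, 0.768, -0.001]
ft_force: [0.6, 0.0, 0.1]
grip_width: 0.0854
grasp_force: 0.0
```

Emit:
move_arm(plan=[[[0,0,-2.7],[-30,-8,2],0],[[0,0,-5.4],[-61,-16,4],0],[[0,0,-8.1],[-91,-24,6],0],[[0,0,-10.8],[-122,-32,8],0],[[0,0,-13.5],[-152,-40,10],0]])

```text
time_s: 12.85
tool_pos: [0.4652, -0.1079, 0.2042]
tool_rot: [-0.001, 0.546, 0.838, -0.0]
ft_force: [1.3, -0.1, 0.6]
grip_width: 0.0851
grasp_force: 0.0
```

Emit:
move_arm(plan=[[[0,0,-2.6],[-28,-15,2],0],[[0,0,-5.2],[-55,-30,4],0],[[0,0,-7.8],[-83,-45,6],0],[[0,0,-10.4],[-110,-60,8],0],[[0,0,-13],[-138,-75,10],0]])

```text
time_s: 13.27
tool_pos: [0.4519, -0.2642, 0.1941]
tool_rot: [-0.001, 0.448, 0.894, 0.0]
ft_force: [-0.2, -0.4, 0.1]
grip_width: 0.0854
grasp_force: 0.0
```

```bash
python3 - <<'E'
from pl import *
import fit
plan([(.4541,-.2633,.072,36.7,0,1)])
save('side','side7.png');save('top','top7.png')
ims={c:cv2.imread(f'pics/{c}7.png') for c in('top','side')}
print(fit.fit('iris_post',ims,{'side':(348,140,386,208)},(.604,.143),dyaw=.6,yaw0=-1.61,z=.02,r=.02,cams=('side',)))
print(fit.fit('iris_post',ims,{'top':(248,198,272,222)},(.604,.143),dyaw=.6,yaw0=-1.61,z=.02,r=.02,cams=('top',)))
t=cv2.resize(ims['top'][180:240,230:290],(400,400),interpolation=cv2.INTER_CUBIC);s=cv2.resize(ims['side'][130:230,320:420],(400,400),interpolation=cv2.INTER_CUBIC)
cv2.imwrite('pics/v7.png',np.clip(np.hstack([t,s])*1.6,0,255).astype(np.uint8))
E
```

```text
t 13.2667 p [ 0.4519 -0.2642  0.1941] psi 36.76 tilt [-0.001  0.001 -1.   ] grip 0.0854
[[[0,0,0.0],[np.float64(-0.2),np.float64(0.4),np.float64(24.4)],0],[[0,0,0.0],[np.float64(-0.4),np.float64(0.8),np.float64(48.8)],0],[[0,0,0.0],[np.float64(-0.6),np.float64(1.2),np.float64(73.2)],0],[[0,0,0.0],[np.float64(-0.8),np.float64(1.6),np.float64(97.6)],0],[[0,0,0.0],[np.float64(-1.0),np.float64(2.0),np.float64(122.0)],0]] max/row 24.4 0.0
end [ 0.4541 -0.2638  0.0721] 36.76
[(('side',), [0.6048, 0.1458, -1.3426], np.float64(773.5), 849)]
[(('top',), [0.6018, 0.1422, -1.4369], np.float64(37.4), 155)]
```

View pics/v7.png

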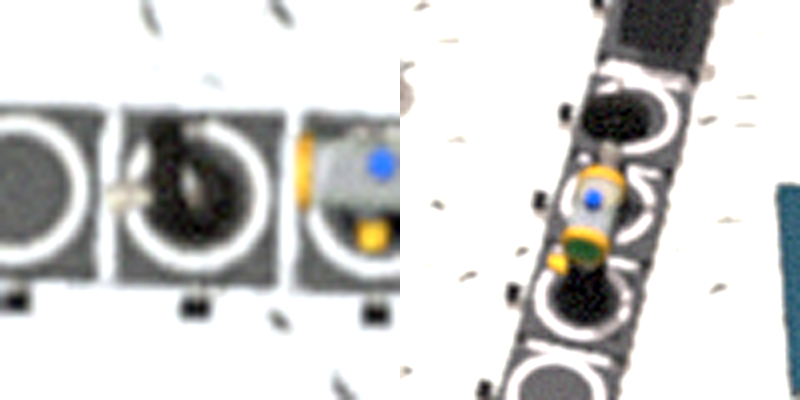

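The iris stands upright in saddle 2. Its screw points straight along the rail to (249,209) from a foot centre at (259,209), so it is square. Next is the lens.

Emit:
move_arm(plan=[[[0,0,0],[0,0,25],0],[[0,0,0],[0,0,50],0],[[0,0,0],[0,0,80],0],[[0,0,0],[0,0,108],0],[[0,0,0],[0,0,128],0]])

```text
time_s: 13.78
tool_pos: [0.4516, -0.2614, 0.0643]
tool_rot: [-0.002, 0.449, 0.894, 0.001]
ft_force: [0.6, 0.7, -0.3]
grip_width: 0.0855
grasp_force: 0.0
```

Emit:
move_arm(plan=[[[0,0,0],[0,0,0],1],[[0,0,0],[0,0,0],1],[[0,0,0],[0,0,0],1],[[0,0,0],[0,0,0],1],[[0,0,0],[0,0,0],1]])

```text
time_s: 14.2
tool_pos: [0.4535, -0.2637, 0.069]
tool_rot: [0.002, 0.449, 0.894, -0.0]
ft_force: [-0.3, -0.1, 4.7]
grip_width: 0.0356
grasp_force: 59.3
```

```bash
sed -i 's/(w.max(2)<bg\*.42)/(w.max(2)<(thr or bg*.42))/; s/,cams=(.top.,.side.)):/,cams=("top","side"),thr=None):/' fit.py; python3 - <<'E'
from pl import *
import fit
ims={c:cv2.imread(f'pics/{c}7.png') for c in('top','side')}
print(ims['top'][205:216,252:268].max(2))
for th in(32,40): print(fit.fit('iris_post',ims,{'top':(248,196,274,224)},(.604,.143),dyaw=.6,yaw0=-1.61,z=.02,r=.02,cams=('top',),thr=th))
print(robot.get_state()['grasp_force'])
plan([(.4541,-.2633,.165,36.7,1,1),(.49,-.006,.165,-2.3,1,2),(.5978,-.006,.165,-2.3,1,1)])
E
```

```text
[[ 68  31  31  25  27  56  70  31  26  29  29  40  53  59  85 136]
 [ 50  25  29  25  20  74 102  58  27  32  22  22  32  50  69 113]
 [ 55  29  27  28  26  75 117  78  44  29  30  19  21  40  62 100]
 [ 73  38  19  28  22  64 101  80  50  30  32  19  23  37  50  88]
 [ 99  42  32  32  15  44  80  75  47  32  33  23  21  34  58  88]
 [ 83  37  20  19  19  15  61  61  44  27  18  14  17  37  53  92]
 [ 47  33  28  20  22  15  32  37  33  28  13  19  22  37  52 100]
 [ 53  26  19  22  11  18  19  28  26  27  19  12  22  38  69 110]
 [ 73  34  28  18  15  13  13  14  21  14  16  32  34  52  87 139]
 [112  68  44  22  22  11  19   0  14  13  24  34  48  77 119 162]
 [151 116  76  52  33  27  19  34  24  24  35  43  73 119 153 165]]
[(('top',), [0.6009, 0.1419, -1.5089], np.float64(70.2), 113)]
[(('top',), [0.6008, 0.1422, -1.4249], np.float64(42.4), 150)]
59.34165176760871
t 14.2 p [ 0.4535 -0.2637  0.069 ] psi 36.65 tilt [ 0.002 -0.002 -1.   ] grip 0.0356
[[[0,0,0.0],[np.float64(-0.0),np.float64(0.2),np.float64(-19.2)],1],[[0,0,0.0],[np.float64(-0.0),np.float64(0.4),np.float64(-38.4)],1
[... 606 characters left out ...]
float64(11.0),np.float64(0.0)],1],[[0,0,7.8],[np.float64(47.2),np.float64(22.0),np.float64(0.0)],1],[[0,0,11.7],[np.float64(70.8),np.float64(33.0),np.float64(0.0)],1],[[0,0,15.6],[np.float64(94.4),np.float64(44.0),np.float64(0.0)],1],[[0,0,19.5],[np.float64(118.0),np.float64(55.0),np.float64(0.0)],1]] max/row 26.0 3.9
[[[0,0,0.0],[np.float64(0.8),np.float64(21.6),np.float64(0.0)],1],[[0,0,0.0],[np.float64(1.6),np.float64(43.2),np.float64(0.0)],1],[[0,0,0.0],[np.float64(2.4),np.float64(64.8),np.float64(0.0)],1],[[0,0,0.0],[np.float64(3.2),np.float64(86.4),np.float64(0.0)],1],[[0,0,0.0],[np.float64(4.0),np.float64(108.0),np.float64(0.0)],1]] max/row 21.6 0.0
end [ 0.5982 -0.0065  0.165 ] -2.35
```

Emit:
move_arm(plan=[[[0,0,0],[0,0,-12],1],[[0,0,0],[0,0,-35],1],[[0,0,0],[0,0,-60],1],[[0,0,0],[0,0,-82],1],[[0,0,0],[0,0,-96],1]])

```text
time_s: 14.62
tool_pos: [0.4532, -0.2634, 0.1662]
tool_rot: [0.002, 0.449, 0.894, -0.0]
ft_force: [-0.0, 0.0, -2.2]
grip_width: 0.0354
grasp_force: 60.3
```

Emit:
move_arm(plan=[[[0,0,3.9],[18,18,0],1],[[0,0,7.8],[37,36,0],1],[[0,0,11.7],[55,55,0],1],[[0,0,15.6],[74,73,0],1],[[0,0,19.5],[92,91,0],1]])

```text
time_s: 15.03
tool_pos: [0.4707, -0.1336, 0.1639]
tool_rot: [0.0, 0.595, 0.804, 0.0]
ft_force: [1.2, 0.3, -2.4]
grip_width: 0.0353
grasp_force: 60.4
```

Emit:
move_arm(plan=[[[0,0,3.9],[24,11,0],1],[[0,0,7.8],[47,22,0],1],[[0,0,11.7],[71,33,0],1],[[0,0,15.6],[94,44,0],1],[[0,0,19.5],[118,55,0],1]])

```text
time_s: 15.45
tool_pos: [0.4886, -0.0047, 0.1639]
tool_rot: [0.0, 0.723, 0.691, 0.0]
ft_force: [0.2, 0.3, -2.7]
grip_width: 0.0353
grasp_force: 60.4
```

Emit:
move_arm(plan=[[[0,0,0],[1,25,0],1],[[0,0,0],[2,50,0],1],[[0,0,0],[3,75,0],1],[[0,0,0],[4,97,0],1],[[0,0,0],[4,108,0],1]])

```text
time_s: 15.87
tool_pos: [0.5985, -0.0063, 0.1636]
tool_rot: [0.0, 0.721, 0.692, 0.0]
ft_force: [0.8, 0.3, -1.9]
grip_width: 0.0354
grasp_force: 60.8
```

```bash
python3 - <<'E'
from pl import *
s=robot.get_state(); plan([(.5978,-.006,.0955,-2.3,1,1)])
a=save('side','side8.png')
u0,v0=290,140
im=a[v0:v0+130,u0:u0+130]; im=np.clip(cv2.resize(im,(600,600),interpolation=cv2.INTER_CUBIC)*1.6,0,255).astype(np.uint8)
z=s['tool_pos'][2]-.0685; A=np.linspace(0,2*np.pi,40)
x,y=s['tool_pos'][:2]
for cx,cy,cz,r,col in((x,y,z,.0165,(0,255,0)),(.5978,-.006,.025,.0225,(255,0,0)),(x,y,.02,.0165,(0,0,255))):
    q=proj('side',np.c_[cx+r*np.cos(A),cy+r*np.sin(A),0*A+cz]); q=((q-[u0,v0]+.5)*600/130).astype(int); cv2.polylines(im,[q],True,col,1)
cv2.imwrite('pics/v8.png',im[...,::-1])
E
```

```text
t 15.8667 p [ 0.5985 -0.0063  0.1636] psi -2.35 tilt [ 0.001 -0.    -1.   ] grip 0.0354
[[[0,0,0.0],[np.float64(0.0),np.float64(-0.2),np.float64(13.6)],1],[[0,0,0.0],[np.float64(0.0),np.float64(-0.4),np.float64(27.2)],1],[[0,0,0.0],[np.float64(0.0),np.float64(-0.6),np.float64(40.8)],1],[[0,0,0.0],[np.float64(0.0),np.float64(-0.8),np.float64(54.4)],1],[[0,0,0.0],[np.float64(0.0),np.float64(-1.0),np.float64(68.0)],1]] max/row 13.6 0.0
end [ 0.5975 -0.0063  0.0956] -2.35
```

View pics/v8.png

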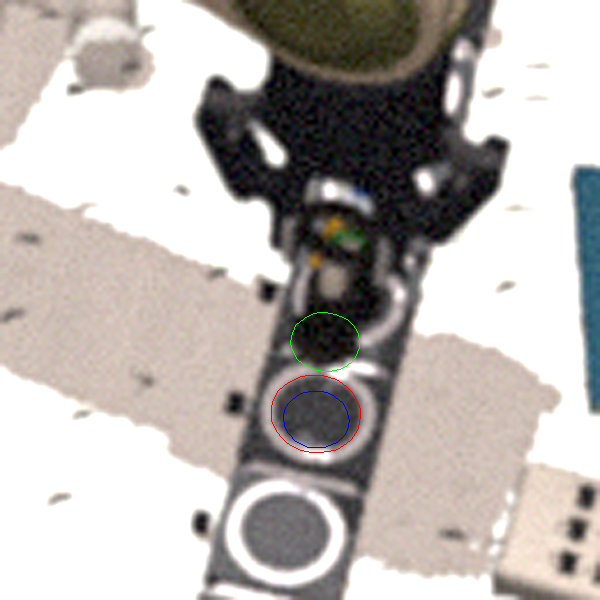

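The held lens foot (green) matches, and saddle 4's ring sits beneath it. Lowering.

Emit:
move_arm(plan=[[[0,0,0],[0,0,16],1],[[0,0,0],[0,0,32],1],[[0,0,0],[0,0,48],1],[[0,0,0],[0,0,60],1],[[0,0,0],[0,0,67],1]])

```text
time_s: 16.33
tool_pos: [0.5956, -0.0063, 0.0952]
tool_rot: [-0.001, 0.722, 0.692, -0.001]
ft_force: [-0.5, -0.2, -3.0]
grip_width: 0.0351
grasp_force: 60.9
```

Emit:
move_arm(plan=[[[0,0,0],[0,0,3],1],[[0,0,0],[0,0,5],1],[[0,0,0],[0,0,6],1],[[0,0,0],[0,0,7],1],[[0,0,0],[0,0,7],1]])

```text
time_s: 16.75
tool_pos: [0.5969, -0.0065, 0.0898]
tool_rot: [0.0, 0.722, 0.692, 0.0]
ft_force: [-0.4, 0.5, -1.7]
grip_width: 0.0354
grasp_force: 60.9
```

Emit:
move_arm(plan=[[[0,0,0],[0,0,1],1],[[0,0,0],[0,0,1],1],[[0,0,0],[0,0,1],0],[[0,0,0],[0,0,1],0],[[0,0,0],[0,0,1],0]])

```text
time_s: 17.17
tool_pos: [0.5968, -0.0065, 0.0884]
tool_rot: [0.0, 0.722, 0.692, 0.0]
ft_force: [-0.3, -0.3, 0.3]
grip_width: 0.0701
grasp_force: 0.0
```

Emit:
move_arm(plan=[[[0,0,0],[0,0,0],0],[[0,0,0],[0,0,0],0],[[0,0,0],[0,0,0],0],[[0,0,0],[0,0,-5],0],[[0,0,0],[0,0,-15],0]])

```text
time_s: 17.58
tool_pos: [0.5961, -0.0064, 0.1029]
tool_rot: [-0.001, 0.722, 0.692, -0.001]
ft_force: [0.1, 0.4, -0.0]
grip_width: 0.0854
grasp_force: 0.0
```

Emit:
move_arm(plan=[[[0,0,0],[0,0,-25],0],[[0,0,0],[0,0,-55],0],[[0,0,0],[0,0,-90],0],[[0,0,0],[0,0,-115],0],[[0,0,0],[0,0,-130],0]])

```text
time_s: 18.0
tool_pos: [0.5974, -0.0065, 0.238]
tool_rot: [0.002, 0.721, 0.692, 0.002]
ft_force: [-0.6, 0.2, -0.1]
grip_width: 0.0853
grasp_force: 0.0
```

```bash
python3 - <<'E'
from pl import *
x,y,a=.4288,.3142,-1.33
c=np.array([x+.0015*np.cos(a),y+.0015*np.sin(a)]);print(c)
plan([(.46,.10,.23,6,0,1),(c[0],c[1],.21,np.degrees(a)+90,0,2),(c[0],c[1],.071,np.degrees(a)+90,0,1)])
save('side','side9.png')
E
```

```text
[0.42915771 0.31274328]
t 18.0 p [ 0.5974 -0.0065  0.238 ] psi -2.35 tilt [ 0.006 -0.001 -1.   ] grip 0.0853
[[[0,0,-1.7],[np.float64(20.2),np.float64(-28.4),np.float64(1.6)],0],[[0,0,-3.4],[np.float64(40.4),np.float64(-56.8),np.float64(3.2)],0],[[0,0,-5.1],[np.float64(60.6),np.float64(-85.2),np.float64(4.8)],0],[[0,0,-6.8],[np.float64(80.8),np.float64(-113.6),np.float64(6.4)],0],[[0,0,-8.5],[np.float64(101.0),np.float64(-142.0),np.float64(8.0)],0]] max/row 34.9 1.7
[[[0,0,-0.8],[np.float64(21.4),np.float64(-0.8),np.float64(2.0)],0],[[0,0,-1.6],[np.float64(42.8),np.float64(-1.6),np.float64(4.0)],0],[[0,0,-2.4],[np.float64(64.2),np.float64(-2.4),np.float64(6.0)],0],[[0,0,-3.2],[np.float64(85.6),np.float64(-3.2),np.float64(8.0)],0],[[0,0,-4.0],[np.float64(107.0),np.float64(-4.0),np.float64(10.0)],0]] max/row 21.5 0.8
[[[0,0,-0.7],[np.float64(21.6),np.float64(0.8),np.float64(2.0)],0],[[0,0,-1.4],[np.float64(43.2),np.float64(1.6),np.float64(4.0)],0],[[0,0,-2.1],[np.float64(64.8),np.float64(2.4),np.float64(6.0)],0],[[0,0,-2.8],[np.float64(86.4),np.float64(3.2),np.float64(8.0)],0],[[0,0,-3.5],[np.float64(108.0),np.float64(4.0),np.float64(10.0)],0]] max/row 21.7 0.7
[[[0,0,0.0],[np.float64(-0.0),np.float64(-0.0),np.float64(27.8)],0],[[0,0,0.0],[np.float64(-0.0),np.float64(-0.0),np.float64(55.6)],0],[[0,0,0.0],[np.float64(-0.0),np.float64(-0.0),np.float64(83.4)],0],[[0,0,0.0],[np.float64(-0.0),np.float64(-0.0),np.float64(111.2)],0],[[0,0,0.0],[np.float64(-0.0),np.float64(-0.0),np.float64(139.0)],0]] max/row 27.8 0.0
end [0.4291 0.3132 0.071 ] 13.65
```

Emit:
move_arm(plan=[[[0,0,-1.7],[20,-28,2],0],[[0,0,-3.4],[40,-57,3],0],[[0,0,-5.1],[61,-85,5],0],[[0,0,-6.8],[81,-114,6],0],[[0,0,-8.5],[101,-142,8],0]])

```text
time_s: 18.47
tool_pos: [0.4573, 0.1011, 0.2254]
tool_rot: [0.0, 0.668, 0.744, 0.0]
ft_force: [0.7, 0.2, 0.5]
grip_width: 0.0852
grasp_force: 0.0
```

Emit:
move_arm(plan=[[[0,0,-0.8],[21,-1,2],0],[[0,0,-1.6],[43,-2,4],0],[[0,0,-2.4],[64,-2,6],0],[[0,0,-3.2],[86,-3,8],0],[[0,0,-4],[107,-4,10],0]])

```text
time_s: 18.88
tool_pos: [0.4431, 0.2073, 0.2154]
tool_rot: [0.0, 0.642, 0.767, 0.0]
ft_force: [-0.6, -0.7, -1.3]
grip_width: 0.0854
grasp_force: 0.0
```

Emit:
move_arm(plan=[[[0,0,-0.7],[22,1,2],0],[[0,0,-1.4],[43,2,4],0],[[0,0,-2.1],[65,2,6],0],[[0,0,-2.8],[86,3,8],0],[[0,0,-3.5],[108,4,10],0]])

```text
time_s: 19.3
tool_pos: [0.4281, 0.3142, 0.2054]
tool_rot: [0.0, 0.618, 0.786, 0.0]
ft_force: [0.6, -0.6, 0.1]
grip_width: 0.0855
grasp_force: 0.0
```

```bash
python3 - <<'E'
from pl import *
plan([(.4291,.3128,.071,13.8,0,1)])
t=save('top','top10.png');s=save('side','side10.png')
a=cv2.resize(t[180:240,240:420],(780,260),interpolation=cv2.INTER_CUBIC);b=cv2.resize(s[130:330,300:430],(217,333),interpolation=cv2.INTER_CUBIC)
c=cv2.resize(s[70:150,290:390],(416,333),interpolation=cv2.INTER_CUBIC)
cv2.imwrite('pics/v10.png',np.clip(np.vstack([a,np.hstack([b,c,np.zeros((333,147,3),np.uint8)])])[...,::-1]*1.6,0,255).astype(np.uint8))
E
```

```text
t 19.3 p [0.4281 0.3142 0.2054] psi 13.67 tilt [ 0. -0. -1.] grip 0.0855
[[[0,0,0.0],[np.float64(-0.4),np.float64(0.2),np.float64(26.8)],0],[[0,0,0.0],[np.float64(-0.8),np.float64(0.4),np.float64(53.6)],0],[[0,0,0.0],[np.float64(-1.2),np.float64(0.6),np.float64(80.4)],0],[[0,0,0.0],[np.float64(-1.6),np.float64(0.8),np.float64(107.2)],0],[[0,0,0.0],[np.float64(-2.0),np.float64(1.0),np.float64(134.0)],0]] max/row 26.8 0.0
end [0.4295 0.3125 0.0714] 13.67
```

View pics/v10.png

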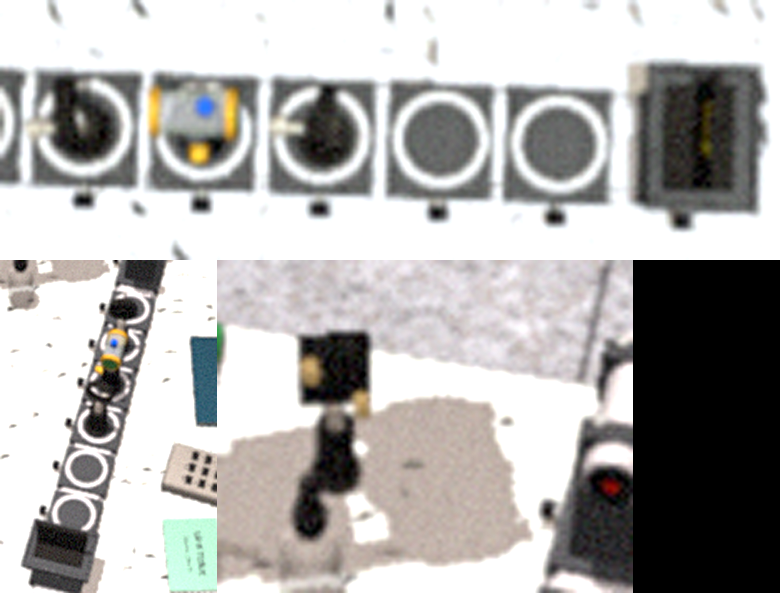

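The block (705,130 in the crop), iris (80,130) and lens (320,130) are all seated inside their rims. Descending on the mirror.

Emit:
move_arm(plan=[[[0,0,0],[0,0,27],0],[[0,0,0],[0,0,55],0],[[0,0,0],[0,0,85],0],[[0,0,0],[0,0,115],0],[[0,0,0],[0,0,138],0]])

```text
time_s: 19.82
tool_pos: [0.4279, 0.3122, 0.0654]
tool_rot: [-0.0, 0.618, 0.786, -0.001]
ft_force: [0.5, 0.5, -0.2]
grip_width: 0.0857
grasp_force: 0.0
```

Emit:
move_arm(plan=[[[0,0,0],[0,0,0],1],[[0,0,0],[0,0,0],1],[[0,0,0],[0,0,0],1],[[0,0,0],[0,0,0],1],[[0,0,0],[0,0,0],1]])

```text
time_s: 20.23
tool_pos: [0.4292, 0.3135, 0.0694]
tool_rot: [0.001, 0.618, 0.786, 0.001]
ft_force: [-2.5, -1.1, 6.7]
grip_width: 0.044
grasp_force: 60.3
```

Emit:
move_arm(plan=[[[0,0,0],[0,0,-12],1],[[0,0,0],[0,0,-45],1],[[0,0,0],[0,0,-80],1],[[0,0,0],[0,0,-115],1],[[0,0,0],[0,0,-145],1]])

```text
time_s: 20.65
tool_pos: [0.4286, 0.3133, 0.216]
tool_rot: [0.001, 0.618, 0.786, 0.001]
ft_force: [-0.3, -0.5, -2.3]
grip_width: 0.0437
grasp_force: 61.5
```

```bash
python3 - <<'E'
from pl import *
import fit
# foot centre is 6mm beyond grip along beam => TCP target 6 mm before S5 centre
cx,cy=.595,-.0755; b=np.radians(-92.3); x,y=cx-.006*np.cos(b),cy-.006*np.sin(b); print(x,y)
plan([(.47,.10,.215,6,1,2),(.49,y,.215,-2.3,1,1),(x,y,.17,-2.3,1,1)])
save('side','side11.png')
E
```

```text
0.5952407907551953 -0.06950483362931333
t 20.65 p [0.4286 0.3133 0.216 ] psi 13.64 tilt [ 0.003  0.001 -1.   ] grip 0.0437
[[[0,0,0.8],[np.float64(-21.8),np.float64(-1.0),np.float64(0.0)],1],[[0,0,1.6],[np.float64(-43.6),np.float64(-2.0),np.float64(0.0)],1],[[0,0,2.4],[np.float64(-65.4),np.float64(-3.0),np.float64(0.0)],1],[[0,0,3.2],[np.float64(-87.2),np.float64(-4.0),np.float64(0.0)],1],[[0,0,4.0],[np.float64(-109.0),np.float64(-5.0),np.float64(0.0)],1]] max/row 21.8 0.8
[[[0,0,0.7],[np.float64(-21.6),np.float64(0.6),np.float64(0.2)],1],[[0,0,1.4],[np.float64(-43.2),np.float64(1.2),np.float64(0.4)],1],[[0,0,2.1],[np.float64(-64.8),np.float64(1.8),np.float64(0.6)],1],[[0,0,2.8],[np.float64(-86.4),np.float64(2.4),np.float64(0.8)],1],[[0,0,3.5],[np.float64(-108.0),np.float64(3.0),np.float64(1.0)],1]] max/row 21.6 0.7
[[[0,0,1.7],[np.float64(-34.2),np.float64(0.2),np.float64(-0.0)],1],[[0,0,3.4],[np.float64(-68.4),np.float64(0.4),np.float64(-0.0)],1],[[0,0,5.1],[np.float64(-102.6),np.float64(0.6),np.float64(-0.0)],1],[[0,0,6.8],[np.float64(-136.8),np.float64(0.8),np.float64(-0.0)],1],[[0,0,8.5],[np.float64(-171.0),np.float64(1.0),np.float64(-0.0)],1]] max/row 34.2 1.7
[[[0,0,0.0],[np.float64(1.0),np.float64(21.0),np.float64(9.0)],1],[[0,0,0.0],[np.float64(2.0),np.float64(42.0),np.float64(18.0)],1],[[0,0,0.0],[np.float64(3.0),np.float64(63.0),np.float64(27.0)],1],[[0,0,0.0],[np.float64(4.0),np.float64(84.0),np.float64(36.0)],1],[[0,0,0.0],[np.float64(5.0),np.float64(105.0),np.float64(45.0)],1]] max/row 22.9 0.0
end [ 0.5949 -0.069   0.17  ] -2.36
```

Emit:
move_arm(plan=[[[0,0,0.8],[-22,-1,0],1],[[0,0,1.6],[-44,-2,0],1],[[0,0,2.4],[-65,-3,0],1],[[0,0,3.2],[-87,-4,0],1],[[0,0,4],[-109,-5,0],1]])

```text
time_s: 21.12
tool_pos: [0.4494, 0.2052, 0.2131]
tool_rot: [0.001, 0.645, 0.764, 0.001]
ft_force: [0.4, 0.2, -2.4]
grip_width: 0.0436
grasp_force: 61.6
```

Emit:
move_arm(plan=[[[0,0,0.7],[-22,1,0],1],[[0,0,1.4],[-43,1,0],1],[[0,0,2.1],[-65,2,1],1],[[0,0,2.8],[-86,2,1],1],[[0,0,3.5],[-108,3,1],1]])

```text
time_s: 21.53
tool_pos: [0.4703, 0.0992, 0.2121]
tool_rot: [0.001, 0.668, 0.744, 0.0]
ft_force: [0.8, -0.1, -3.4]
grip_width: 0.0435
grasp_force: 61.6
```

Emit:
move_arm(plan=[[[0,0,1.7],[-34,0,0],1],[[0,0,3.4],[-68,0,0],1],[[0,0,5.1],[-103,1,0],1],[[0,0,6.8],[-137,1,0],1],[[0,0,8.5],[-171,1,0],1]])

```text
time_s: 21.95
tool_pos: [0.4895, -0.0715, 0.2122]
tool_rot: [0.001, 0.722, 0.692, 0.0]
ft_force: [0.2, 0.5, -2.3]
grip_width: 0.0434
grasp_force: 61.6
```

Emit:
move_arm(plan=[[[0,0,0],[1,25,9],1],[[0,0,0],[2,50,18],1],[[0,0,0],[3,74,27],1],[[0,0,0],[4,95,37],1],[[0,0,0],[5,105,45],1]])

```text
time_s: 22.37
tool_pos: [0.5965, -0.0692, 0.166]
tool_rot: [0.001, 0.722, 0.692, 0.0]
ft_force: [-0.7, -0.1, -2.4]
grip_width: 0.044
grasp_force: 62.0
```

```bash
python3 - <<'E'
from pl import *
s=robot.get_state(); plan([(.5952,-.0695,.0955,-2.3,1,1)])
a=save('side','side12.png')
u0,v0=280,160
im=a[v0:v0+130,u0:u0+130]; im=np.clip(cv2.resize(im,(600,600),interpolation=cv2.INTER_CUBIC)*1.6,0,255).astype(np.uint8)
z=s['tool_pos'][2]-.0694; A=np.linspace(0,2*np.pi,40)
x,y=s['tool_pos'][:2];y-=.006
for cx,cy,cz,r,col in((x,y,z,.0165,(0,255,0)),(.595,-.0755,.025,.0225,(255,0,0)),(x,y,.02,.0165,(0,0,255))):
    q=proj('side',np.c_[cx+r*np.cos(A),cy+r*np.sin(A),0*A+cz]); q=((q-[u0,v0]+.5)*600/130).astype(int); cv2.polylines(im,[q],True,col,1)
cv2.imwrite('pics/v12.png',im[...,::-1])
E
```

```text
t 22.3667 p [ 0.5965 -0.0692  0.166 ] psi -2.36 tilt [ 0.001 -0.    -1.   ] grip 0.044
[[[0,0,0.0],[np.float64(-0.0),np.float64(-0.2),np.float64(14.2)],1],[[0,0,0.0],[np.float64(-0.0),np.float64(-0.4),np.float64(28.4)],1],[[0,0,0.0],[np.float64(-0.0),np.float64(-0.6),np.float64(42.6)],1],[[0,0,0.0],[np.float64(-0.0),np.float64(-0.8),np.float64(56.8)],1],[[0,0,0.0],[np.float64(-0.0),np.float64(-1.0),np.float64(71.0)],1]] max/row 14.2 0.0
end [ 0.5955 -0.0692  0.095 ] -2.36
```

View pics/v12.png

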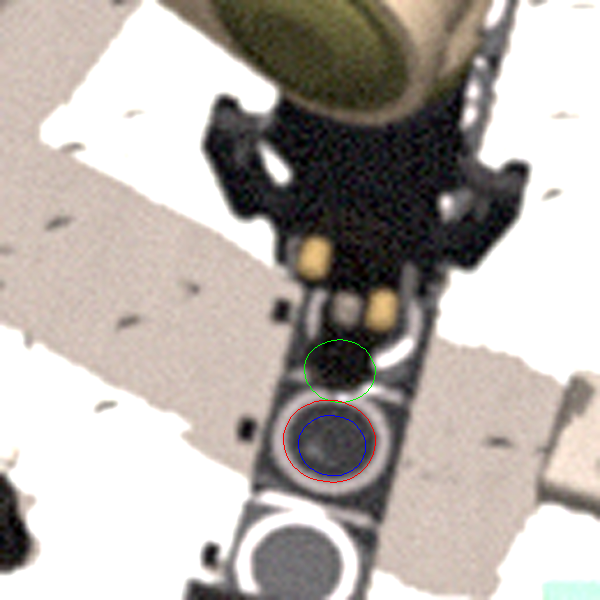

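The mirror foot hangs about 1 mm laser-side of the model, over saddle 5 (one free ring, then the tray, below it). The knobs point away from the laser. Lowering with a 1 mm correction.

Emit:
move_arm(plan=[[[0,0,0],[0,0,16],1],[[0,0,0],[-1,0,32],1],[[0,0,0],[-1,0,48],1],[[0,0,0],[-1,0,61],1],[[0,0,0],[-1,0,68],1]])

```text
time_s: 22.83
tool_pos: [0.5939, -0.07, 0.0976]
tool_rot: [-0.001, 0.722, 0.692, -0.0]
ft_force: [-0.1, 0.5, -2.1]
grip_width: 0.0439
grasp_force: 62.0
```

Emit:
move_arm(plan=[[[0,0,0],[0,0,2],1],[[0,0,0],[0,0,4],1],[[0,0,0],[0,0,6],1],[[0,0,0],[0,0,7],1],[[0,0,0],[0,0,7],1]])

```text
time_s: 23.25
tool_pos: [0.5949, -0.0701, 0.0917]
tool_rot: [0.0, 0.721, 0.692, 0.0]
ft_force: [-0.8, -0.1, -2.0]
grip_width: 0.0436
grasp_force: 62.0
```

Two mm still to go.

Emit:
move_arm(plan=[[[0,0,0],[0,0,1],1],[[0,0,0],[0,0,2],1],[[0,0,0],[0,0,2],1],[[0,0,0],[0,0,2],1],[[0,0,0],[0,0,2],0]])

```text
time_s: 23.67
tool_pos: [0.5949, -0.0701, 0.0895]
tool_rot: [0.0, 0.722, 0.692, 0.0]
ft_force: [-0.9, 0.2, -0.5]
grip_width: 0.0545
grasp_force: 0.0
```

Emit:
move_arm(plan=[[[0,0,0],[0,0,0],0],[[0,0,0],[0,0,0],0],[[0,0,0],[0,0,0],0],[[0,0,0],[0,0,0],0],[[0,0,0],[0,0,0],0]])

```text
time_s: 24.08
tool_pos: [0.5947, -0.0701, 0.0893]
tool_rot: [0.0, 0.722, 0.692, -0.0]
ft_force: [0.3, -0.6, 0.4]
grip_width: 0.0854
grasp_force: 0.0
```

Emit:
move_arm(plan=[[[0,0,0],[0,0,-5],0],[[0,0,0],[0,0,-20],0],[[0,0,0],[0,0,-50],0],[[0,0,0],[0,0,-90],0],[[0,0,0],[0,0,-130],0]])

```text
time_s: 24.5
tool_pos: [0.5942, -0.0699, 0.2209]
tool_rot: [-0.001, 0.722, 0.692, -0.0]
ft_force: [1.0, 0.7, 0.7]
grip_width: 0.0852
grasp_force: 0.0
```

Emit:
move_arm(plan=[[[0,0,0],[0,-40,0],0],[[0,0,0],[0,-80,0],0],[[0,0,0],[0,-120,0],0],[[0,0,0],[0,-160,0],0],[[0,0,0],[0,-190,0],0]])

```text
time_s: 24.92
tool_pos: [0.4022, -0.0616, 0.2194]
tool_rot: [0.0, 0.721, 0.692, -0.0]
ft_force: [0.4, -0.5, 1.3]
grip_width: 0.0851
grasp_force: 0.0
```

```bash
python3 - <<'E'
from pl import *
t=save('top','top14.png');s=save('side','side14.png')
a=cv2.resize(t[185:235,240:420],(792,220),interpolation=cv2.INTER_CUBIC);b=cv2.resize(s[130:330,290:410],(228,380),interpolation=cv2.INTER_CUBIC)
c=cv2.resize(s[195:295,320:400],(304,380),interpolation=cv2.INTER_CUBIC)
cv2.imwrite('pics/v14.png',np.clip(np.vstack([a,np.hstack([b,c,np.zeros((380,260,3),np.uint8)])])[...,::-1]*1.6,0,255).astype(np.uint8))
E
```

```text
(no output)
```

View pics/v14.png

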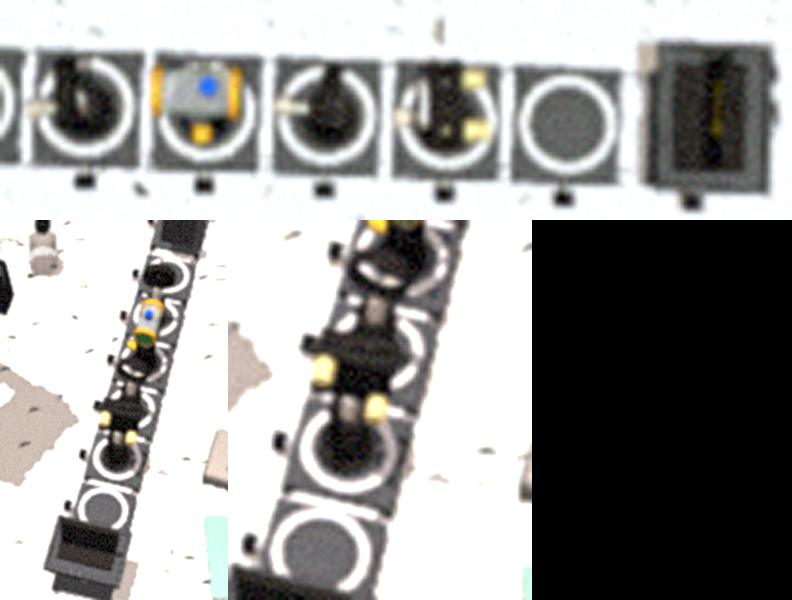

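The iris, lens, mirror (knobs away from the laser) and block are all seated upright inside their rims and square to the beam. The gripper is clear.

```bash
python3 -c "
from plant import robot
print(robot.hand_in())"
```

```text
the job is handed in; nothing more can be done
None
```

I handed the job in at about 25 s of the 106 s allowed: the beam block is in the end tray, and the iris, lens and mirror are in saddles 2, 4 and 5 around the cell in saddle 3. The last pictures show all four upright inside their rims with the mirror facing the laser; `hand_in()` returned no verdict, and the iris squareness is the least certain, resting on its grasp angle and the line of its screw.

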